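# Load the dish imager from the spring-lift dispenser

### The arm

A 6-joint arm with a two-finger parallel gripper is mounted at the origin on the work surface. World frame = base frame: x ahead of the robot, y to its left, z up, the work surface at z = 0. Lengths are in m, angles in rad, forces in N, time in s.
With the tool pointing down it reaches from about 0.4 to 0.925 m from the base axis. Payload 12.5 kg.
Tool frame: the origin (TCP) lies between the finger pads; the fingertips stand 8 mm ahead of it and the grasp point (between the pads) lies 11 mm behind it; z points along the fingers, y is the direction in which the jaws open and shut (so a half turn about z gives the same grasp; the last joint's range is limited). The gripper opens to 95 mm and grips with 3 to 60 N. Pads are 20 mm wide; open, the fingers measure 119 mm over their backs; the gripper's body (75 mm by 180 mm) begins 59 mm behind the grasp point.
Start: joints at [1.176, 0.491, 1.559, -0, 1.092, -0.106], TCP at [0.178, 0.599, 0.193] pointing down, gripper open.
Joint ranges: [-3.1, 3.1], [-0.84, 2.19], [0.05, 2.79], [-1.13, 4.28], [0.06, 2.93], [-2.69, 2.69]. Speed limits (rad/s): [2.22, 2.22, 2.79, 3.14, 3.14, 3.14].

### API

Orientations are given as a unit quaternion [x, y, z, w].
In Python, from bench import sense, snapshot, job_done gives the robot as it stands. The module is installed in compiled form; this text tells all that it offers.
- The arm moves only by the tool apply_moves, never from a script. Its argument "steps" is a list of rows, each a list of 5 numbers: the closure, from 0 (fully open) to 1 (shut), then the shift along the world's x, y, z in m, then the turn about the world's z in degrees. A call has 1 to 10 rows; each row shifts and turns the commanded pose from where the row before left it; what a row does not reach is not made up. A row lasts 1/8 s, in which the tool goes at most 62.5 mm and 10.7 degrees, less where a joint would pass 70% of its speed; a pose out of reach is approached as far as the arm can. A call with a gripper value outside its range is refused whole. The fingers move at their own pace and stop on an object; "force" is the grip in N (left out, the last holds). Time passes only in rows, so rows that do not move let the fingers close. It gives the time, the measured TCP pose, the force and the opening at its end, in the units of the state.
- sense(): the state, without advancing time (a new reading comes with each control period).
- snapshot(name): name is "scene" or "top"; returns a dict with "frame" (480x640x3 uint8, red, green, blue), "range_z" (480x640 float32, m along the optical axis (not along the pixel's ray), 0 where there is no reading), "fx", "fy", "cx", "cy" (pixels), "extrinsics" (4x4, takes a point from world to camera coordinates). Camera axes: x right, y up, looking along -z (the intrinsics and any distortion apply to the point x, -y, -z); pixel columns grow to the right and rows downward; lengths in m; the calibration is good to about 2 mm. A picture is of the moment at which its call begins.
- job_done(): hands the job in, once; it reports no verdict.
The state is a dict: "time": time; "qpos": joint angles; "joint_velocities": joint speeds; "effort": joint torques, N m; "ee_pos": TCP position; "eef_rot": TCP orientation; "ft_force": force on the tool from outside, world axes, zero at the start; "wrist_torque": the same for the moment, N m; "opening": finger opening in m.
Only numpy, scipy, OpenCV 4.12 (cv2) and the standard library are available. Lean on these libraries where they do the work, as an engineer would, in place of code of your own. Each camera call takes 0.05 s, during which the arm holds its last target.

### The job

Load the dish imager: take the top two culture dishes, one after the other, from the spring-lift dispenser and set each one gently, lid up, flat in its own round nest in the open drawer, then push the drawer fully shut. Leave the remaining three dishes in the dispenser and everything else on the bench where it stands.

Things in the scene. Friction and masses are not known exactly. Their poses are not given: they have to be found in the camera images.
- dispenser: Spring-lift dish dispenser, fixed: white base 110 x 110 x 12 mm, 4 steel guide rods (8 mm thick, 1.5 mm off the dishes) at the diagonals of its x and y axes, tops 118 mm above the bench, round a stack of five dishes on a spring-borne platform. In its +-x and +-y directions 42 mm are open between rods for fingers to pass. Origin: centre of the base's underside, z up.
- lift (a joint): Height of the dispenser's spring platform (m): near 0 with five dishes, when the top dish's underside is 110 mm above the bench (5 mm more or less, as dish weights differ). When a dish is lifted off, the soft spring (23 N/m) brings the next up 15 mm to about the same height within a second. Pressed from above, the stack gives way.
- dish_1: Top dish of the stack: round clear plastic culture dish with a tight press-fit lid and amber agar inside, 60 mm diameter, 15 mm high overall, about 35 g, one rigid piece. Origin: centre of its underside; z up through the lid; any yaw.
- dish_2: Second dish from the top, same as dish_1; its lid touches dish_1's underside.
- dish_3: Third dish from the top, same as dish_1; stays in the dispenser.
- dish_4: Fourth dish from the top, same as dish_1; stays in the dispenser.
- dish_5: Bottom dish of the stack, same as dish_1; stays in the dispenser.
- imager: Dish imager, fixed: white case 260 deep (its x) x 250 wide (its y). Front face at x = -130 mm. A low deck 90 mm high reaches from there to x = -40 mm; behind it the camera housing is 190 mm high (214 mm with its cap). A drawer below the deck slides out of the front towards -x. Origin: centre of its underside; z up.
- drawer (a joint): Drawer opening (m): 0 = fully shut, 0.14 = fully open; starts nearly fully open. It slides with about 1.5 N of friction, stays where it is left and stops by itself when shut.
- nest_a (a point): Centre of the floor of the drawer's dish nest on the imager's +y side; moves with the drawer, axes as the imager's; floor 40 mm above the bench. Four stops 6 mm high, inner faces 32 mm from the centre, stand at its diagonals; in the +-x and +-y directions 33 mm are open for fingers. Nest centres are 92 mm apart, 60 mm behind the front panel's inside.
- nest_b (a point): Centre of the floor of the other nest, on the imager's -y side; as nest_a. Either dish may go in either nest.
- drawer_front (a point): Middle of the outer face of the drawer's front panel (228 mm wide, 14 mm thick, from 15 to 68 mm above the bench), 40 mm above the bench; moves with the drawer. Pushed to the imager's +x it shuts the drawer; shut, it stands 4 mm proud of the case's front, whose deck is 90 mm high.
- bottle: Media bottle with an orange screw cap, 70 mm diameter, 140 mm high; bystander, loose. Origin: centre of its underside.
- flask: Conical flask with a foil cover, 82 mm diameter, 132 mm high; bystander, loose. Origin: centre of its underside.
- columns: Three small glass columns with dark stopcocks on a white stand 50 x 110 mm, 122 mm high; bystander, loose. Origin: centre of its underside.
Things that resemble listed ones, but are neither listed nor needed, are in the scene too. What is shaped like the dish_1 but blue, pink or red is not meant.

How it is judged:
On the way, in this order (a step that is already met when the one before it is completed fails the run):
1. the top dish alone has been taken away from the dispenser, and the spring has lifted the next dish into its place (horizontal distance between dish_1 and dispenser above 0.08 m and horizontal distance between dish_2 and dispenser below 0.006 m and angle between dish_2's own z axis and vertical below 0.08 rad and z of dish_2 in the frame of dispenser above 0.102 m), for 0.2 s.
2. both dishes stand released, each flat in its own nest ((((distance between dish_1 and nest_a below 0.0045 m and angle between dish_1's own z axis and vertical below 0.06 rad and contact force between the fingers and dish_1 below 0.05 N) and (distance between dish_2 and nest_b below 0.0045 m and angle between dish_2's own z axis and vertical below 0.06 rad and contact force between the fingers and dish_2 below 0.05 N)) or ((distance between dish_1 and nest_b below 0.0045 m and angle between dish_1's own z axis and vertical below 0.06 rad and contact force between the fingers and dish_1 below 0.05 N) and (distance between dish_2 and nest_a below 0.0045 m and angle between dish_2's own z axis and vertical below 0.06 rad and contact force between the fingers and dish_2 below 0.05 N)))), for 0.2 s.
At the end, for the whole second after the job is handed in: dish_1 and dish_2 rest flat and released, one in each nest (centre within 4.5 mm, tilt under 0.06 rad); drawer shut to within 4 mm; the other three dishes still stacked at rest in the dispenser (within 6 mm of its axis, tilt under 0.08 rad), the platform risen above 20 mm ((((distance between dish_1 and nest_a below 0.0045 m and angle between dish_1's own z axis and vertical below 0.06 rad and contact force between the fingers and dish_1 below 0.05 N) and (distance between dish_2 and nest_b below 0.0045 m and angle between dish_2's own z axis and vertical below 0.06 rad and contact force between the fingers and dish_2 below 0.05 N)) or ((distance between dish_1 and nest_b below 0.0045 m and angle between dish_1's own z axis and vertical below 0.06 rad and contact force between the fingers and dish_1 below 0.05 N) and (distance between dish_2 and nest_a below 0.0045 m and angle between dish_2's own z axis and vertical below 0.06 rad and contact force between the fingers and dish_2 below 0.05 N))) and value of joint drawer below 0.004 m and linear speed of each of dish_1, dish_2, dish_3 below 0.02 m/s and horizontal distance between each of dish_3, dish_4, dish_5 and dispenser below 0.006 m and angle between each of dish_3, dish_4, dish_5's own z axis and vertical below 0.08 rad and value of joint lift above 0.02 m); the robot touches nothing.
It fails at once if a dish was tipped by more than 0.6 rad (angle between any of dish_1, dish_2's own z axis and vertical above 0.6 rad).
It fails at once if a dish was dropped or flung (faster than 0.4 m/s with no finger on it) ((linear speed of dish_1 above 0.4 m/s and contact force between the fingers and dish_1 below 0.01 N) or (linear speed of dish_2 above 0.4 m/s and contact force between the fingers and dish_2 below 0.01 N)).
It fails at once if one of the three dishes that were to stay was taken out of the dispenser (horizontal distance between any of dish_3, dish_4, dish_5 and dispenser above 0.02 m).
It fails at once if the bottle, the flask or the columns were shifted by more than 20 mm (distance of any of bottle, flask, columns from where it was at the start of the episode above 0.02 m).
It also fails if it takes over 67 s, if anything falls off the work surface, if the arm or the gripper's body presses on something with over 40 N, if the wrist force passes 120 N, or if a joint passes its speed limit or range.

## Working session

There is one attempt and no reset: what is moved stays moved. The work goes in short steps, Python scripts to look and compute and a tool call to move; the robot and the scene stay as the last step left them, time stands still between calls to the robot, and variables do not carry over. Pictures are saved under pics/ and viewed, and the job is handed in when it is done.

Besides the shell and the picture viewer there is one more tool, called after ">>>" by a JSON object that holds its "fn" and its "kwargs". apply_moves: Moves the arm, as the interface text tells. Its arguments: {"type":"object","properties":{"steps":{"type":"array","items":{"type":"array","items":{"type":"number"}}},"force":{"type":"number"}},"required":["steps"]}

```bash
mkdir -p pics; cat > h.py <<'E'
import numpy as np, cv2
from bench import sense, snapshot, job_done
def shot(n,f):
    s=snapshot(n); cv2.imwrite('pics/'+f,s['frame'][:,:,::-1]); np.savez('pics/'+f[:-4]+'.npz',**{k:np.array(v) for k,v in s.items()}); return s
def cloud(s):
    v,u=np.mgrid[0:480,0:640]; z=s['range_z']
    p=np.stack([(u-s['cx'])/s['fx']*z,-(v-s['cy'])/s['fy']*z,-z,np.ones_like(z)],-1)
    w=p@np.linalg.inv(s['extrinsics']).T
    w=w[...,:3]; w[z==0]=np.nan; return w
def ray(s,u,v,h):
    E=np.linalg.inv(s['extrinsics']); d=E[:3,:3]@np.array([(u-s['cx'])/s['fx'],-(v-s['cy'])/s['fy'],-1]); o=E[:3,3]
    return o+d*(h-o[2])/d[2]
E
python3 - <<'E'
from h import *
for n in('scene','top'):
    s=shot(n,n+'0.png'); print(n,s['fx'],s['cx'],s['cy'],np.linalg.inv(s['extrinsics']).round(3))
print(sense())
E
```

```text
scene 549.4380825996634 323.629798470941 238.35659957303625 [[ 0.533 -0.607  0.59   1.315]
 [ 0.846  0.374 -0.38  -0.468]
 [ 0.01   0.701  0.713  0.948]
 [ 0.     0.     0.     1.   ]]
top 554.6113852202982 316.04168558918633 249.130599970565 [[-0.012  0.98  -0.198  0.325]
 [-1.    -0.007  0.027  0.01 ]
 [ 0.025  0.198  0.98   1.42 ]
 [ 0.     0.     0.     1.   ]]
{'time': 0.1, 'qpos': array([ 1.17641247e+00,  4.91483208e-01,  1.55940301e+00, -1.50026946e-05,
        1.09169894e+00, -1.05601010e-01]), 'joint_velocities': array([-1.31311537e-04,  2.30024665e-04,  2.04308952e-04,  2.40059471e-04,
        8.27290306e-05,  1.63362117e-04]), 'effort': array([ 2.26336379e-03, -6.13622475e+01, -2.58602518e+01,  6.93871127e-02,
        4.70519182e-02, -9.27304313e-05]), 'ee_pos': array([0.1778794 , 0.59889822, 0.19232519]), 'eef_rot': array([ 1.43886772e-01,  9.89594033e-01, -4.82474311e-04, -1.16323451e-04]), 'ft_force': array([ 0.21275217, -0.49726805, -0.1952366 ]), 'wrist_torque': array([ 0.05039963,  0.00845313, -0.00427472]), 'opening': 0.09511554026855758}
```

View pics/scene0.png

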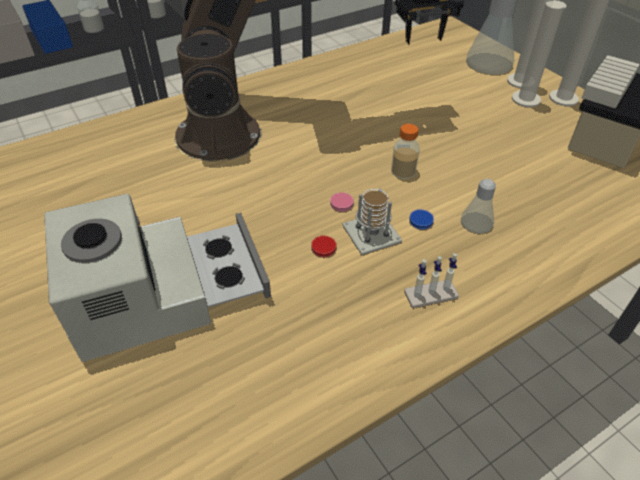

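View pics/top0.png

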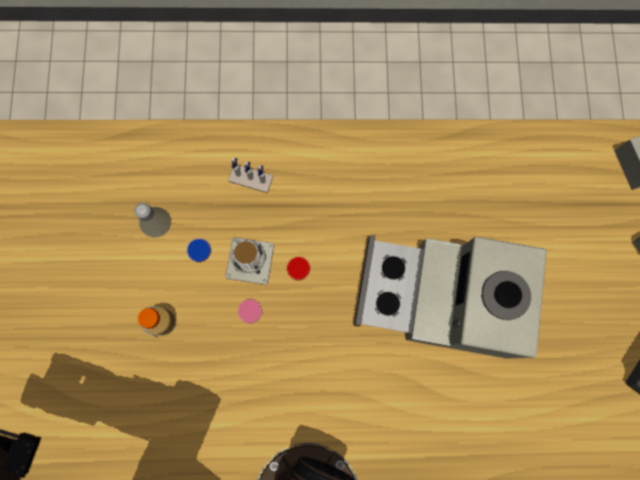

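The scene view shows the dispenser at (373,220), with red, pink and blue decoy dishes at (323,246), (342,202) and (421,219). The open drawer has its nests at (218,247) and (229,277). In the top view the dispenser stack is at (246,253) and the nests are at (393,267) and (388,303). Next I'll take a close crop and measure.

```bash
python3 - <<'E'
from h import *
a=cv2.imread('pics/scene0.png'); b=cv2.imread('pics/top0.png')
c1=cv2.resize(a[170:270,310:440],(390*2//2*1,300)); 
def cr(i,x,y,w,h,W,H): return cv2.resize(i[y:y+h,x:x+w],(W,H),interpolation=cv2.INTER_CUBIC)
t=np.hstack([cr(a,325,175,100,75,400,300),cr(b,200,220,100,75,400,300)])
u=np.hstack([cr(a,180,200,100,75,400,300),cr(b,350,230,100,75,400,300)])
w=np.vstack([t,u])
cv2.imwrite('pics/crop0.png',w)
for n in('scene','top'):
    s=dict(np.load(f'pics/{n}0.npz')); w=cloud(s)
    for nm,(u,v) in {'scene':dict(lid=(375,198),nestb=(229,277),nesta=(218,247),front=(252,255),deck=(175,260)),'top':dict(lid=(246,253),n1=(393,267),n2=(388,303),deck=(432,290),red=(298,268),blue=(199,250),pink=(250,311),base=(235,272),house=(480,250))}[n].items(): print(n,nm,w[v,u].round(4))
E
```

```text
scene lid [0.5862 0.138  0.1248]
scene nestb [ 0.5559 -0.2215  0.0408]
scene nesta [ 0.4637 -0.2049  0.0434]
scene front [ 0.5461 -0.1587  0.0661]
scene deck [ 0.4956 -0.3112  0.0908]
top lid [nan nan nan]
top n1 [ 0.555  -0.2218  0.0423]
top n2 [ 0.4645 -0.2062  0.0385]
top deck [ 0.4897 -0.3063  0.0902]
top red [0.5596 0.0184 0.011 ]
top blue [0.608  0.2725 0.0145]
top pink [0.4498 0.1396 0.0184]
top base [0.5499 0.1793 0.015 ]
top house [ 0.5671 -0.3963  0.1938]
```

View pics/crop0.png

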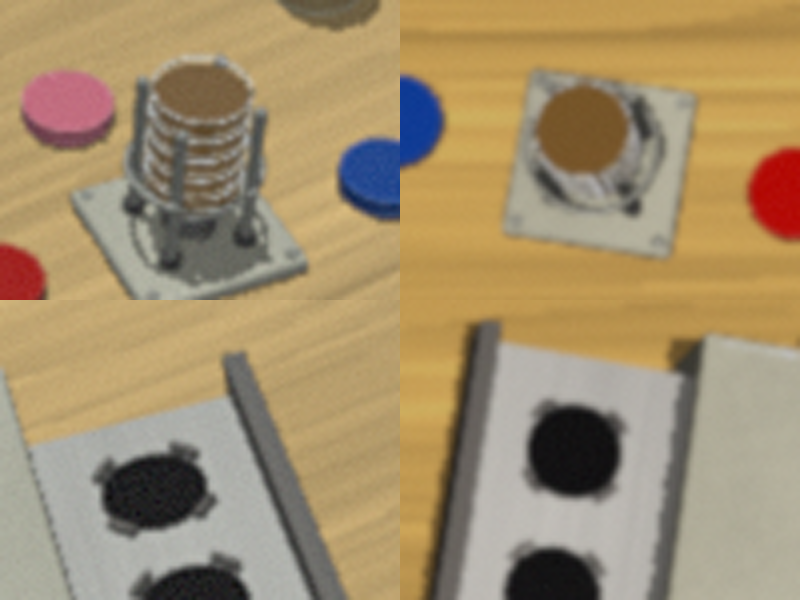

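The crop shows the amber-topped stack of clear dishes between four rods on the white base; the choice is clear. The decoys red, pink and blue lie on the bench and are rejected. Next are precise fits.

```bash
cat > m.py <<'E'
from h import *
def tri(sa,pa,sb,pb):
    A=[];B=[]
    o=[];d=[]
    for s,p in((sa,pa),(sb,pb)):
        E=np.linalg.inv(s['extrinsics']); o.append(E[:3,3]); v=ray(s,*p,0)-E[:3,3]; d.append(v/np.linalg.norm(v))
    M=np.stack([d[0],-d[1]],1); t=np.linalg.lstsq(M,o[1]-o[0],rcond=None)[0]
    a=o[0]+t[0]*d[0]; b=o[1]+t[1]*d[1]; return (a+b)/2, np.linalg.norm(a-b)
def blob(s,mask,near):
    m=(mask*255).astype(np.uint8)
    cs,_=cv2.findContours(m,cv2.RETR_EXTERNAL,cv2.CHAIN_APPROX_NONE)
    cs=[c for c in cs if len(c)>20]
    c=max(cs,key=lambda c:(cv2.pointPolygonTest(c,near,True)))
    return c
def hsv(s): return cv2.cvtColor(s['frame'],cv2.COLOR_RGB2HSV)
def rect(s,c,h):
    P=np.array([ray(s,*p,h)[:2] for p in c[:,0,:].astype(float)],np.float32)
    return cv2.minAreaRect(cv2.convexHull((P*1000).astype(np.float32)))
E
python3 - <<'E'
from m import *
S={n:dict(np.load(f'pics/{n}0.npz')) for n in('scene','top')}
T,C=S['top'],S['scene']
h=hsv(T);
for p in((246,253),(235,272),(255,245),(215,250),(400,250),(393,267)): print(p,h[p[1],p[0]])
h2=hsv(C)
for p in((375,198),(355,240),(229,277),(375,206)): print('sc',p,h2[p[1],p[0]])
# nests
cn={}
for k,(pt,pc) in dict(n1=((393,267),(229,277)),n2=((388,303),(218,247))).items():
    e=[]
    for s,p in((T,pt),(C,pc)):
        c=blob(s,hsv(s)[...,2]<60,p); c=cv2.convexHull(c); el=cv2.fitEllipse(c); e.append(el[0]); print(k,el, ray(s,*el[0],0.04).round(4), len(c))
    print(k,tri(T,e[0],C,e[1]))
E
```

```text
(246, 253) [ 17 169 118]
(235, 272) [ 25  35 173]
(255, 245) [ 17  52 133]
(215, 250) [ 21 138 203]
(400, 250) [ 18  15 175]
(393, 267) [150  14  18]
sc (375, 198) [ 18 111 120]
sc (355, 240) [ 35  25 173]
sc (229, 277) [165  29  35]
sc (375, 206) [17 94 98]
n1 ((392.95806884765625, 267.2696838378906), (21.995281219482422, 22.42091941833496), 129.03997802734375) [ 0.5546 -0.222   0.04  ] 17
n1 ((228.25120544433594, 276.14312744140625), (19.1915340423584, 26.568262100219727), 78.21946716308594) [ 0.5522 -0.2216  0.04  ] 18
n1 (array([ 0.55414968, -0.22194329,  0.04219614]), np.float64(0.0006508964289676834))
n2 ((387.6063232421875, 303.2420654296875), (21.84482192993164, 22.562715530395508), 135.49246215820312) [ 0.4637 -0.205   0.04  ] 18
n2 ((218.16329956054688, 247.36732482910156), (17.304262161254883, 25.24176025390625), 80.8488540649414) [ 0.4618 -0.2041  0.04  ] 14
n2 (array([ 0.46351786, -0.20466871,  0.04184552]), np.float64(1.6864908805830554e-06))
```

```bash
python3 - <<'E'
from m import *
S={n:dict(np.load(f'pics/{n}0.npz')) for n in('scene','top')}
T,C=S['top'],S['scene']
# base top view
h=hsv(T); c=blob(T,(h[...,1]<75)&(h[...,2]>90),(235,272)); print('base',len(c),c[:,0].min(0),c[:,0].max(0)); print(rect(T,c,0.012))
h=hsv(C); c2=blob(C,(h[...,1]<60)&(h[...,2]>90),(355,240)); print('baseC',c2[:,0].min(0),c2[:,0].max(0)); print(rect(C,c2,0.012))
e=[]
for s,p,n in((T,(246,253),'t'),(C,(375,198),'c')):
    h=hsv(s); m=(h[...,0]>8)&(h[...,0]<24)&(h[...,2]<150)&(h[...,1]>(120 if n=='t' else 70))
    if n=='c': m[208:]=0
    c=blob(s,m,p); c=cv2.convexHull(c); el=cv2.fitEllipse(c); e.append(el[0]); print(el,c[:,0].min(0),c[:,0].max(0),ray(s,*el[0],.125).round(4))
    w=cloud(s); mm=np.zeros((480,640),np.uint8); cv2.fillPoly(mm,[c],1); z=w[mm>0]; print('depth med',np.nanmedian(z,0), np.isnan(z[:,0]).mean())
print(tri(T,e[0],C,e[1]))
a=cv2.imread('pics/top0.png');b=cv2.imread('pics/scene0.png')
E
```

```text
base 221 [226 238] [273 283]
((580.4173583984375, 142.81021118164062), (107.71614074707031, 107.92182159423828), 80.9004898071289)
baseC [343 193] [401 254]
((549.775146484375, 157.19073486328125), (132.37313842773438, 214.68673706054688), 63.194759368896484)
((245.2646026611328, 252.0886993408203), (20.730648040771484, 21.23638916015625), 80.4217758178711) [235 242] [255 262] [0.5798 0.1425 0.125 ]
depth med [0.58040854 0.14339446 0.12111828] 0.00554016620498615
((374.8053283691406, 199.18104553222656), (17.57914924621582, 23.615093231201172), 94.3532943725586) [364 191] [386 207] [0.5894 0.1351 0.125 ]
depth med [0.58621482 0.13844664 0.12059392] 0.005988023952095809
(array([0.58128816, 0.14285526, 0.1155128 ]), np.float64(0.0015325623818860483))
```

```bash
python3 - <<'E'
from m import *
a=cv2.imread('pics/scene0.png');b=cv2.imread('pics/top0.png')
cv2.imwrite('pics/crop1.png',np.hstack([cv2.resize(a[180:230,350:400],(400,400),interpolation=cv2.INTER_NEAREST),cv2.resize(b[235:285,225:275],(400,400),interpolation=cv2.INTER_NEAREST)]))
C=dict(np.load('pics/scene0.npz')); w=cloud(C)
for v in range(184,214): print(v, a[v,375][::-1], w[v,375].round(4))
E
```

```text
184 [190 163 113] [0.4313 0.2621 0.0018]
185 [190 163 113] [0.4348 0.2594 0.002 ]
186 [192 162 110] [0.4374 0.2576 0.0012]
187 [186 158 111] [ 0.4385  0.2571 -0.0013]
188 [188 170 133] [0.4436 0.2532 0.0006]
189 [190 181 159] [0.5544 0.1618 0.1179]
190 [180 164 131] [0.5579 0.1592 0.1186]
191 [134 112  79] [0.5641 0.1543 0.1223]
192 [114  91  60] [0.5643 0.1544 0.1194]
193 [117  93  64] [0.5707 0.1494 0.1233]
194 [118  94  64] [0.573  0.1478 0.1226]
195 [123  97  67] [0.577  0.1448 0.124 ]
196 [121  97  66] [0.5771 0.145  0.1209]
197 [121  98  67] [0.5788 0.1439 0.1197]
198 [120  99  68] [0.5862 0.138  0.1248]
199 [121  96  67] [0.5848 0.1395 0.1201]
200 [119  97  63] [0.5877 0.1374 0.1202]
201 [117  92  62] [0.5897 0.136  0.1193]
202 [122  97  65] [0.5907 0.1354 0.1174]
203 [122  98  69] [0.5984 0.1294 0.123 ]
204 [127 108  84] [0.5992 0.129  0.1207]
205 [134 121 103] [0.6008 0.128  0.1194]
206 [98 83 62] [0.6029 0.1265 0.1187]
207 [92 73 41] [0.6033 0.1264 0.116 ]
208 [94 77 53] [0.6035 0.1266 0.113 ]
209 [116 106  89] [0.6041 0.1263 0.1106]
210 [134 126 111] [0.6045 0.1263 0.1079]
211 [102  88  69] [0.6058 0.1256 0.1061]
212 [96 75 43] [0.6027 0.1285 0.0992]
213 [103  85  62] [0.6052 0.1267 0.099 ]
```

View pics/crop1.png

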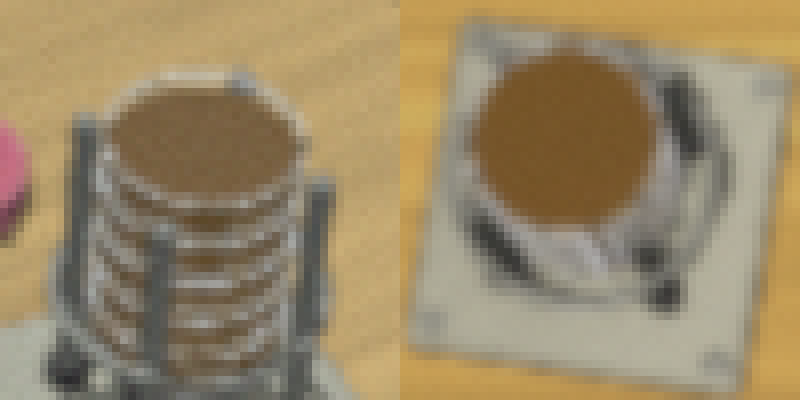

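```bash
python3 - <<'E'
from m import *
C=dict(np.load('pics/scene0.npz'));T=dict(np.load('pics/top0.npz'))
o=np.linalg.inv(C['extrinsics'])[:3,3]; c=np.array([.5804,.1428]); d=c-o[:2]; d/=np.linalg.norm(d)
for v in (188,188.5,189,205,205.5,206,210,210.3,215):
    # height where ray's radial coordinate along d equals +-30mm
    hs=np.linspace(.05,.15,2001); r=np.array([(ray(C,374.8,v,h)[:2]-c)@d for h in hs])
    print(v,'h back',hs[np.argmin(abs(r-.03))],'h front',hs[np.argmin(abs(r+.03))])
for s,n,p in((T,'t',(245,252)),(C,'c',(375,199))):
    w=cloud(s); m=np.zeros((480,640),np.uint8); cv2.ellipse(m,p,(8,6),0,0,360,1,-1); z=w[m>0]; print(n,np.nanmean(z,0),np.nanstd(z,0)[2])
    # bench/deck reference planes
w=cloud(T)
print('deck',np.nanmean(w[255:330,425:445,2]),'decoy',[np.nanmean(w[v-5:v+6,u-5:u+6],(0,1)) for u,v in((298,268),(199,250),(250,311))], 'bench',np.nanmean(w[200:230,300:340,2]),'nestfl',np.nanmean(w[264:271,390:397,2]))
w=cloud(C); print('C deck',np.nanmean(w[250:270,170:185,2]),'bench',np.nanmean(w[300:320,330:360,2]),'nest',np.nanmean(w[273:280,225:232,2]),'panel',)
E
```

```text
188 h back 0.12269999999999999 h front 0.15
188.5 h back 0.1212 h front 0.15
189 h back 0.1197 h front 0.15
205 h back 0.07025 h front 0.12369999999999999
205.5 h back 0.06865 h front 0.1222
206 h back 0.06705 h front 0.1207
210 h back 0.054200000000000005 h front 0.10865
210.3 h back 0.053250000000000006 h front 0.10775
215 h back 0.05 h front 0.09335
t [0.58091076 0.14362531 0.12104293] 0.0024540682248850617
c [0.58537908 0.13883593 0.12088727] 0.0016784004290726375
deck 0.0908586017545374 decoy [array([0.5588982 , 0.01831539, 0.01523197]), array([0.60780296, 0.27239495, 0.01535555]), array([0.45000799, 0.13987889, 0.01587999])] bench 0.0009228208009115468 nestfl 0.040871636900740145
C deck 0.09009740680114613 bench 2.3867460076589287e-05 nest 0.040943315374202795 panel
```

>>> {"fn": "apply_moves", "kwargs": {"steps": [[0.15,0,0,0.03,0],[0.15,0.03,-0.034,0.01,3.7],[0.15,0.03,-0.034,0,3.7],[0.15,0.03,-0.034,0,0],[0.15,0.03,-0.034,0,0],[0.15,0.03,-0.034,0,0],[0.15,0.03,-0.034,0,0],[0.15,0.03,-0.034,0,0],[0.15,0.03,-0.034,0,0],[0.15,0.03,-0.034,0,0]], "force": 10}}

```text
time: 1.35
ee_pos: [0.4487, 0.2919, 0.2327]
eef_rot: [0.08, 0.997, -0.0, -0.0]
ft_force: [0.5, -0.2, 0.3]
opening: 0.0808
```

>>> {"fn": "apply_moves", "kwargs": {"steps": [[0.15,0.033,-0.037,0,0],[0.15,0.033,-0.037,0,0],[0.15,0.033,-0.037,0,0],[0.15,0.033,-0.038,0,0],[0.15,0,0,-0.03,0],[0.15,0,0,-0.03,0],[0.15,0,0,0,0],[0.15,0,0,0,0]]}}

```text
time: 2.35
ee_pos: [0.5804, 0.1443, 0.1739]
eef_rot: [0.08, 0.997, 0.0, 0.0]
ft_force: [-0.5, -0.1, 0.5]
opening: 0.0812
```

```bash
python3 - <<'E'
from m import *
C=shot('scene','s1.png');T=shot('top','t1.png'); print(sense()['ee_pos'],sense()['eef_rot'])
a=cv2.imread('pics/s1.png');b=cv2.imread('pics/t1.png')
cv2.imwrite('pics/crop2.png',np.hstack([cv2.resize(a[150:250,330:430],(400,400),interpolation=cv2.INTER_CUBIC),cv2.resize(b[200:300,200:300],(400,400),interpolation=cv2.INTER_CUBIC)]))
E
```

```text
[0.58049374 0.14439459 0.1741914 ] [7.95698538e-02 9.96828764e-01 2.53375758e-04 9.94264366e-04]
```

View pics/crop2.png

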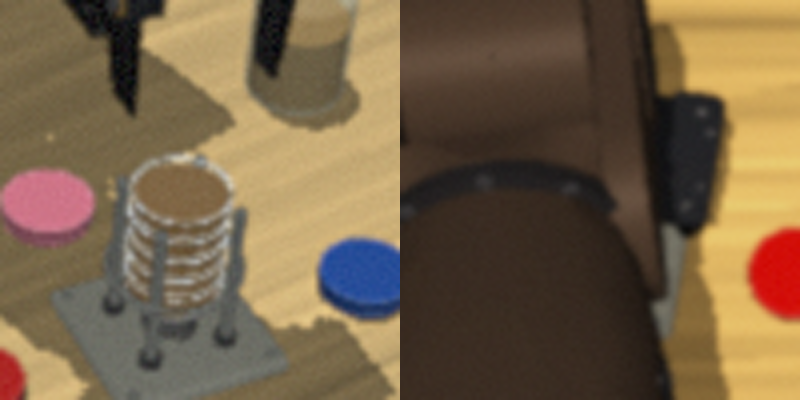

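```bash
python3 - <<'E'
from m import *
C=dict(np.load('pics/s1.npz'))
w=cloud(C); f=C['frame']
m=(f.max(2)<45)&(w[...,2]>.16)&(w[...,2]<.18)&(abs(w[...,0]-.58)<.03)
for nm,ys in(('hi y',w[...,1]>.144),('lo y',w[...,1]<.144)):
    q=w[m&ys&(abs(w[...,1]-.144)<.08)]; print(nm,len(q),q.min(0) if len(q) else '',q.max(0) if len(q) else '',q.mean(0) if len(q) else '')
for u,v in((363,178.5),(361,177),(399,168.5)): print(ray(C,u,v,.166))
E
```

```text
hi y 0   
lo y 0   
[0.55494305 0.12367984 0.166     ]
[0.54825143 0.12289609 0.166     ]
[0.56860422 0.21465215 0.166     ]
```

>>> {"fn": "apply_moves", "kwargs": {"steps": [[0.15,0,0,0,0],[0.15,0,0,0,0]]}}

```text
time: 2.7
ee_pos: [0.5801, 0.1442, 0.1734]
eef_rot: [0.08, 0.997, 0.0, 0.0]
ft_force: [0.1, 0.7, -0.4]
opening: 0.0811
```

```bash
python3 - <<'E'
from m import *
C=dict(np.load('pics/s1.npz'))
w=cloud(C); f=C['frame']
for v in range(155,182,3):
  for u in (358,361,363): print((u,v),f[v,u],w[v,u].round(3),end=' ')
  print()
for v in range(150,172,3):
  for u in (395,398,400): print((u,v),f[v,u],w[v,u].round(3),end=' ')
  print()
a=cv2.imread('pics/s1.png'); cv2.imwrite('pics/crop3.png',cv2.resize(a[100:220,310:450],(700,600),interpolation=cv2.INTER_CUBIC))
E
```

```text
(358, 155) [28 28 30] [0.573 0.092 0.255] (361, 155) [18 22 27] [0.602 0.077 0.28 ] (363, 155) [17 19 27] [0.604 0.081 0.279] 
(358, 158) [14  9 17] [0.57  0.094 0.245] (361, 158) [21 18 19] [0.582 0.093 0.253] (363, 158) [22 21 22] [0.582 0.099 0.25 ] 
(358, 161) [17 10 12] [0.569 0.096 0.235] (361, 161) [23 21 28] [0.582 0.094 0.244] (363, 161) [21 24 15] [0.585 0.096 0.246] 
(358, 164) [24 22 17] [0.569 0.096 0.227] (361, 164) [20 18 25] [0.584 0.093 0.238] (363, 164) [13  9  9] [0.584 0.098 0.236] 
(358, 167) [27 22 21] [0.571 0.095 0.221] (361, 167) [24 29 25] [0.584 0.094 0.23 ] (363, 167) [11  9  8] [0.586 0.097 0.23 ] 
(358, 170) [51 47 31] [0.569 0.098 0.21 ] (361, 170) [20 21 18] [0.584 0.094 0.222] (363, 170) [10 16 16] [0.584 0.099 0.22 ] 
(358, 173) [74 64 44] [0.563 0.102 0.196] (361, 173) [21 15 16] [0.584 0.095 0.213] (363, 173) [34 34 24] [0.584 0.1   0.211] 
(358, 176) [119 104  72] [0.38  0.242 0.002] (361, 176) [51 44 34] [0.578 0.1   0.199] (363, 176) [45 38 29] [nan nan nan] 
(358, 179) [117 102  72] [ 0.387  0.237 -0.001] (361, 179) [113  99  70] [0.393 0.243 0
[... 375 characters left out ...]
2 0.185 0.228] (400, 156) [12 11 14] [0.597 0.187 0.23 ] 
(395, 159) [29 30 31] [0.582 0.187 0.212] (398, 159) [13 13 18] [0.598 0.181 0.225] (400, 159) [26 23 21] [0.598 0.187 0.223] 
(395, 162) [16 24 24] [0.585 0.185 0.207] (398, 162) [ 7 11 14] [0.596 0.184 0.215] (400, 162) [42 41 27] [0.599 0.187 0.215] 
(395, 165) [26 27 22] [0.59  0.182 0.203] (398, 165) [19 18 16] [0.597 0.185 0.207] (400, 165) [82 73 54] [0.444 0.331 0.046] 
(395, 168) [93 84 58] [0.426 0.33  0.025] (398, 168) [35 30 26] [0.596 0.187 0.197] (400, 168) [100  92  66] [0.445 0.331 0.037] 
(395, 171) [96 86 61] [0.429 0.329 0.017] (398, 171) [103  92  67] [0.439 0.331 0.023] (400, 171) [103  91  65] [0.446 0.332 0.027]
```

View pics/crop3.png

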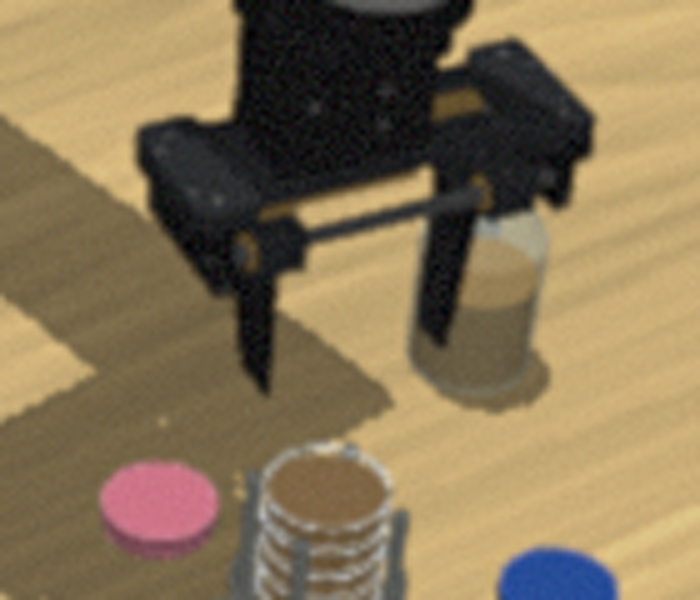

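```bash
python3 - <<'E'
from m import *
C=shot('scene','s2.png'); st=sense(); print(st['ee_pos'],st['qpos'],st['time'])
w=cloud(C); f=C['frame']
m=(f.max(2)<60)&(np.abs(w[...,0]-.585)<.03)&(np.abs(w[...,1]-.144)<.07)&(w[...,2]>.13)
for lo,hi in((.08,.12),(.165,.21)):
    k=m&(w[...,1]>lo)&(w[...,1]<hi); v,u=np.nonzero(k); z=w[k][:,2]; print(len(z),np.sort(z)[:8].round(3),v.max(),u[v==v.max()])
a=cv2.imread('pics/s2.png'); cv2.imwrite('pics/crop4.png',cv2.resize(a[100:220,310:450],(700,600),interpolation=cv2.INTER_CUBIC))
E
```

```text
[0.58004216 0.14421909 0.17326047] [ 1.33170853e-01  4.71818453e-01  1.65170589e+00  1.02289168e-04
  1.01746018e+00 -1.27815040e+00] 2.75
1702 [0.199 0.2   0.2   0.2   0.201 0.201 0.204 0.204] 177 [362 363]
766 [0.197 0.198 0.198 0.198 0.198 0.198 0.201 0.201] 168 [396 397 398]
```

View pics/crop4.png

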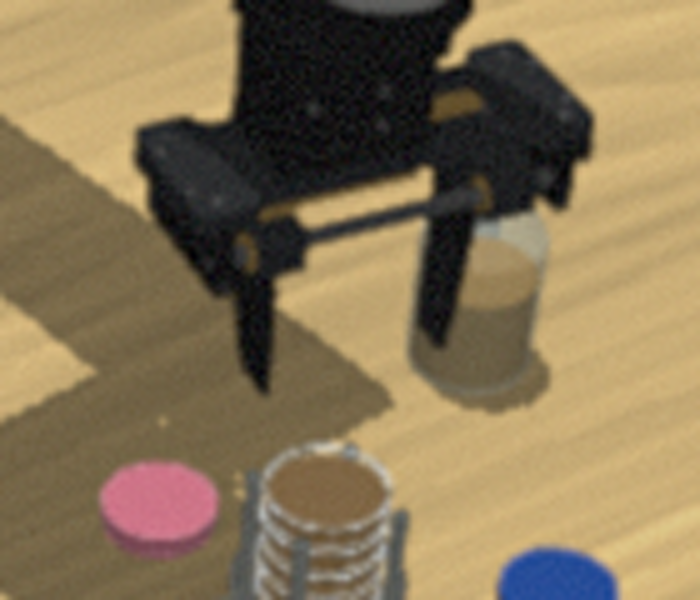

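The camera puts the fingertips about 30 mm higher than the stated tool geometry implies. I'll go down to the stated height, where either reading is safe, and compare visually.

>>> {"fn": "apply_moves", "kwargs": {"steps": [[0.15,0.001,-0.0015,-0.01,0],[0.15,0,0,-0.015,0],[0.15,0,0,-0.015,0],[0.15,0,0,-0.01,0],[0.15,0,0,-0.006,0],[0.15,0,0,0,0],[0.15,0,0,0,0]]}}

```text
time: 3.62
ee_pos: [0.5812, 0.1427, 0.1172]
eef_rot: [0.08, 0.997, 0.0, 0.0]
ft_force: [0.6, 0.3, -0.1]
opening: 0.0808
```

```bash
python3 - <<'E'
from m import *
C=shot('scene','s3.png'); st=sense(); print(st['ee_pos'],st['ft_force'])
w=cloud(C); f=C['frame']
m=(f.max(2)<60)&(np.abs(w[...,0]-.585)<.03)&(np.abs(w[...,1]-.144)<.07)&(w[...,2]>.1)
for lo,hi in((.08,.12),(.165,.21)):
    k=m&(w[...,1]>lo)&(w[...,1]<hi); v,u=np.nonzero(k); z=w[k][:,2]; print(len(z),np.sort(z)[:8].round(3),v.max(),u[v==v.max()])
a=cv2.imread('pics/s3.png'); cv2.imwrite('pics/crop5.png',cv2.resize(a[130:250,310:450],(700,600),interpolation=cv2.INTER_CUBIC))
E
```

```text
[0.58123464 0.14268767 0.1173333 ] [ 0.1907579   0.17962932 -0.32477756]
1394 [0.142 0.144 0.144 0.146 0.146 0.148 0.151 0.151] 198 [360]
691 [0.143 0.143 0.144 0.144 0.145 0.145 0.146 0.146] 187 [393 394 395]
```

View pics/crop5.png

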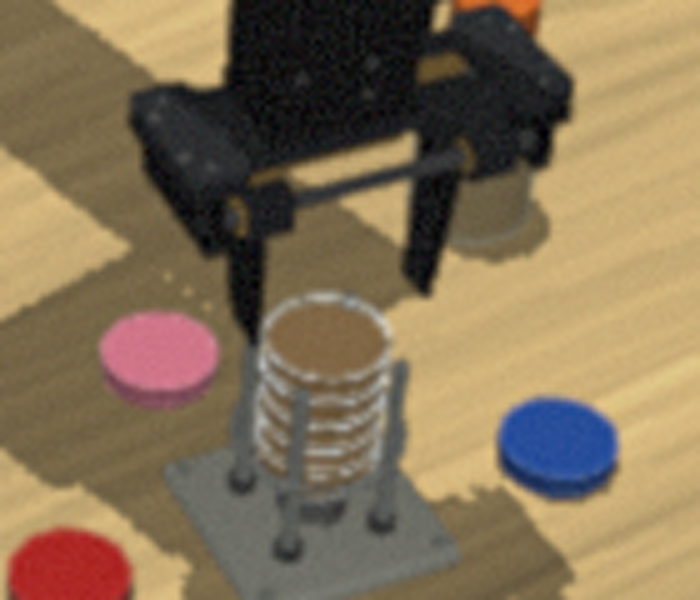

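>>> {"fn": "apply_moves", "kwargs": {"steps": [[0.35,0,0,0,0],[0.42,0,0,0,0],[0.42,0,0,0,0],[0.42,0,0,0,0]], "force": 5}}

```text
time: 4.18
ee_pos: [0.581, 0.1427, 0.1169]
eef_rot: [0.08, 0.997, 0.0, 0.0]
ft_force: [-0.1, -0.2, -0.7]
opening: 0.0553
```

Closing to 55 mm met nothing, so the tips really are above the lid, as the camera shows. I'll probe down in steps to find the lid height relative to the tips.

>>> {"fn": "apply_moves", "kwargs": {"steps": [[0.2,0,0,0,0],[0.2,0,0,0,0],[0.2,0,0,-0.01,0],[0.2,0,0,-0.009,0],[0.2,0,0,0,0],[0.42,0,0,0,0],[0.42,0,0,0,0],[0.42,0,0,0,0]], "force": 4}}

```text
time: 5.18
ee_pos: [0.5811, 0.1427, 0.0981]
eef_rot: [0.08, 0.997, 0.0, 0.0]
ft_force: [-0.3, 0.1, -0.7]
opening: 0.0587
```

```bash
python3 - <<'E'
from m import *
C=shot('scene','s4.png'); st=sense(); print(st['ee_pos'],st['ft_force'],st['opening'])
a=cv2.imread('pics/s4.png'); cv2.imwrite('pics/crop6.png',cv2.resize(a[150:250,320:440],(720,600),interpolation=cv2.INTER_CUBIC))
E
```

```text
[0.58108975 0.14266785 0.09806068] [ 0.75079927 -0.91045358 -0.93731969] 0.05871097391381508
```

View pics/crop6.png

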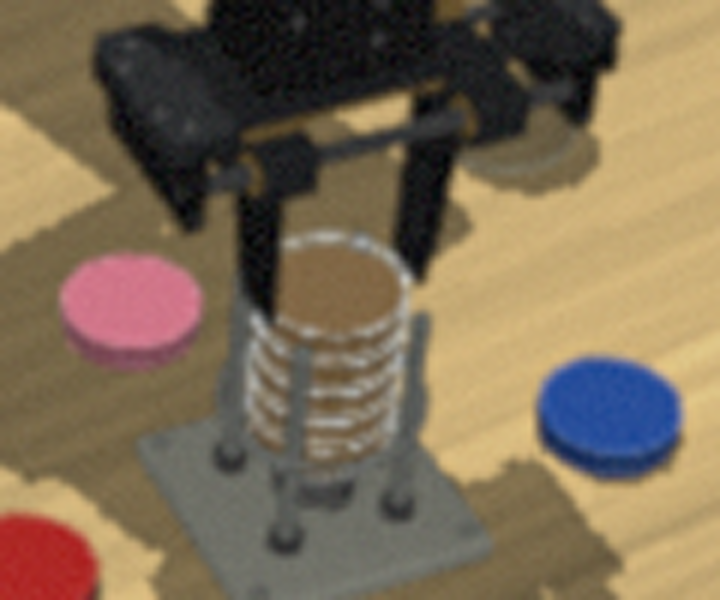

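>>> {"fn": "apply_moves", "kwargs": {"steps": [[0.42,0,0,0,0],[0.42,0,0,0,0]]}}

```text
time: 5.48
ee_pos: [0.581, 0.1426, 0.0979]
eef_rot: [0.08, 0.997, 0.0, 0.0]
ft_force: [0.5, -0.7, 0.9]
opening: 0.0584
```

>>> {"fn": "apply_moves", "kwargs": {"steps": [[0.2,0,0,0,0],[0.2,0,0,0,0],[0.2,0,0,0,0],[0.2,0,0,-0.004,0],[0.2,0,0,-0.004,0],[0.2,0,0,0,0],[0.2,0,0,0,0]]}}

```text
time: 6.35
ee_pos: [0.581, 0.1426, 0.0898]
eef_rot: [0.08, 0.997, 0.0, -0.0]
ft_force: [-0.5, -0.4, 0.4]
opening: 0.0761
```

```bash
python3 - <<'E'
from m import *
C=shot('scene','s5.png'); st=sense(); print(st['ee_pos'],st['ft_force'],st['opening'])
a=cv2.imread('pics/s5.png'); cv2.imwrite('pics/crop7.png',cv2.resize(a[170:240,330:414],(720,600),interpolation=cv2.INTER_CUBIC))
w=cloud(C); f=C['frame']
m=(f.max(2)<50)&(np.abs(w[...,0]-.585)<.03)&(np.abs(w[...,1]-.144)<.07)&(w[...,2]>.09)
for lo,hi in((.08,.115),(.165,.21)):
    k=m&(w[...,1]>lo)&(w[...,1]<hi); v,u=np.nonzero(k); z=w[k][:,2]; print(len(z),np.sort(z)[:8].round(3),v.max(),u[v==v.max()])
E
```

```text
[0.58104095 0.14264046 0.08989481] [-0.3015913  -0.00960253 -0.158536  ] 0.0762702703847088
1085 [0.114 0.118 0.122 0.123 0.123 0.123 0.124 0.125] 206 [360]
540 [0.115 0.117 0.118 0.12  0.12  0.121 0.122 0.123] 197 [392]
```

View pics/crop7.png

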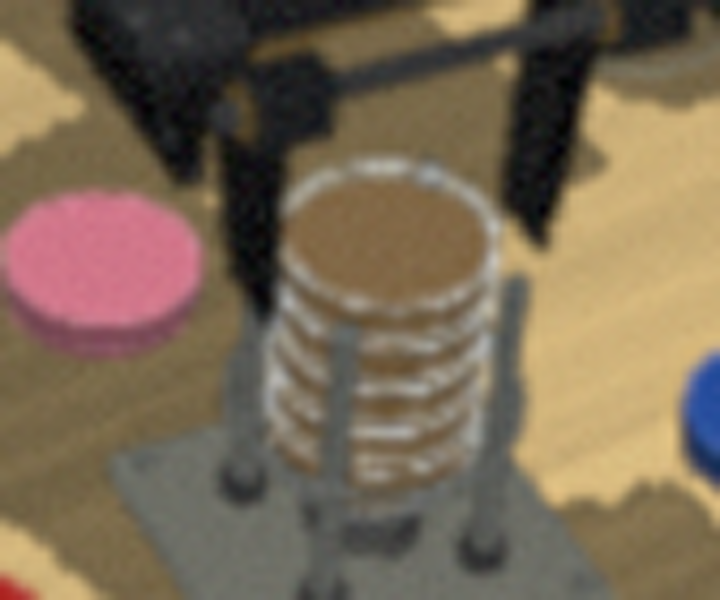

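>>> {"fn": "apply_moves", "kwargs": {"steps": [[0.2,0,0,-0.002,0],[0.3,0,0,0,0],[0.42,0,0,0,0],[0.5,0,0,0,0],[0.5,0,0,0,0],[0.5,0,0,0,0]], "force": 10}}

```text
time: 7.15
ee_pos: [0.581, 0.1426, 0.0879]
eef_rot: [0.08, 0.997, 0.0, 0.0]
ft_force: [-0.8, 0.4, -0.7]
opening: 0.0595
```

Gripped at 59.5 mm, against a 60 mm dish. I'll lift slowly and look.

>>> {"fn": "apply_moves", "kwargs": {"steps": [[0.5,0,0,0.003,0],[0.5,0,0,0.005,0],[0.5,0,0,0.007,0],[0.5,0,0,0.01,0],[0.5,0,0,0.01,0],[0.5,0,0,0.01,0],[0.5,0,0,0,0],[0.5,0,0,0,0]]}}

```text
time: 8.15
ee_pos: [0.5808, 0.1426, 0.1327]
eef_rot: [0.08, 0.997, 0.0, -0.0]
ft_force: [0.6, -0.5, -0.4]
opening: 0.0596
```

```bash
python3 - <<'E'
from m import *
C=shot('scene','s6.png'); st=sense(); print(st['ee_pos'],st['ft_force'],st['opening'])
a=cv2.imread('pics/s6.png'); cv2.imwrite('pics/crop8.png',cv2.resize(a[140:240,320:440],(720,600),interpolation=cv2.INTER_CUBIC))
E
```

```text
[0.58079972 0.14262449 0.13253113] [ 0.52555389 -0.20213915 -0.11930517] 0.059471057492714786
```

View pics/crop8.png

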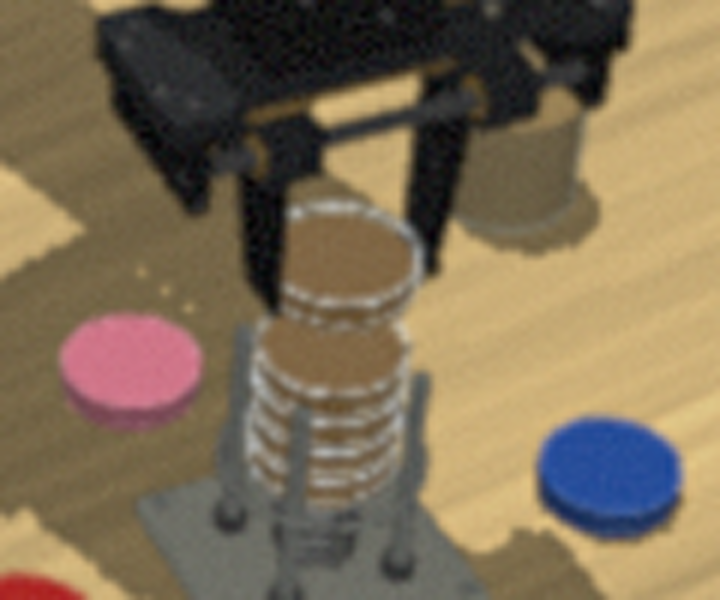

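>>> {"fn": "apply_moves", "kwargs": {"steps": [[0.5,0,0,0.015,0],[0.5,0,0,0.012,0],[0.5,-0.001,-0.015,0,-0.8],[0.5,-0.002,-0.03,0,-0.8],[0.5,-0.003,-0.04,0,0],[0.5,-0.003,-0.04,0,0],[0.5,-0.003,-0.04,0,0],[0.5,-0.003,-0.04,0,0],[0.5,-0.003,-0.04,0,0],[0.5,-0.003,-0.04,0,0]]}}

```text
time: 9.45
ee_pos: [0.5592, -0.1444, 0.1598]
eef_rot: [0.094, 0.996, 0.0, -0.0]
ft_force: [0.4, 1.1, 0.7]
opening: 0.0597
```

>>> {"fn": "apply_moves", "kwargs": {"steps": [[0.5,-0.003,-0.04,0,0],[0.5,-0.002,-0.025,0,0],[0.5,-0.001,-0.015,0,0],[0.5,0,0,-0.02,0],[0.5,0,0,-0.03,0],[0.5,0,0,-0.03,0],[0.5,0,0,-0.02,0],[0.5,0,0,0,0],[0.5,0,0,0,0]]}}

```text
time: 10.58
ee_pos: [0.5543, -0.2225, 0.0607]
eef_rot: [0.094, 0.996, -0.0, 0.0]
ft_force: [-0.2, -0.5, 0.8]
opening: 0.0598
```

```bash
python3 - <<'E'
from m import *
C=shot('scene','s7.png');T=shot('top','t7.png'); st=sense(); print(st['ee_pos'],st['eef_rot'],st['ft_force'],st['opening'])
a=cv2.imread('pics/s7.png'); b=cv2.imread('pics/t7.png'); cv2.imwrite('pics/crop9.png',np.hstack([cv2.resize(a[200:320,180:300],(400,400),interpolation=cv2.INTER_CUBIC),cv2.resize(b[200:350,340:490],(400,400),interpolation=cv2.INTER_CUBIC)]))
E
```

```text
[ 0.55438517 -0.2225493   0.06091001] [ 9.36187217e-02  9.95607826e-01 -2.55742749e-04  7.26158712e-04] [ 0.13122644 -0.33425795  0.13425088] 0.05970149437392565
```

View pics/crop9.png

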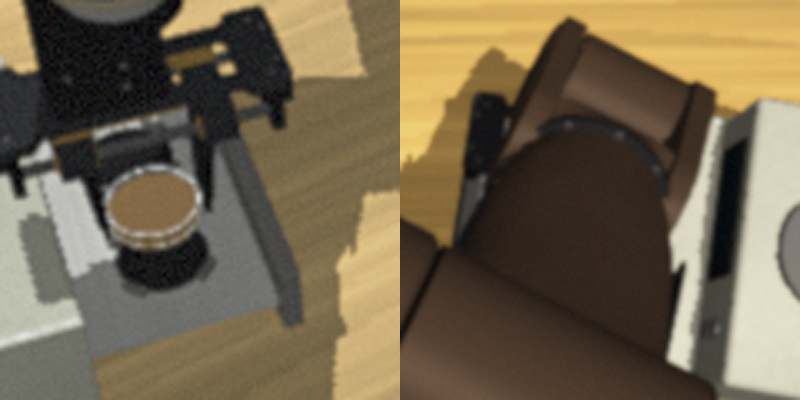

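```bash
python3 - <<'E'
from m import *
def agar(f,p,lim,h):
    s=dict(np.load(f)); H=hsv(s); m=(H[...,0]>8)&(H[...,0]<24)&(H[...,2]<150)&(H[...,1]>70)
    m[lim:]=0; m[:, :p[0]-14]=0; m[:,p[0]+15:]=0; m[:p[1]-12]=0
    c=cv2.convexHull(blob(s,m,p)); el=cv2.fitEllipse(c); w=cloud(s); mm=np.zeros((480,640),np.uint8); cv2.fillPoly(mm,[c],1)
    print(f,np.round(el[0],1),np.round(el[1],1),c[:,0].min(0),c[:,0].max(0),'ray',ray(s,*el[0],h).round(4),'depth',np.nanmedian(w[mm>0],0).round(4))
agar('pics/scene0.npz',(375,199),208,.1155)
agar('pics/s5.npz',(375,199),208,.1155)
agar('pics/s6.npz',(379,183),192,.1155+.0446)
agar('pics/s7.npz',(226,261),271,.1155-.0272)
E
```

```text
pics/scene0.npz [374.8 199.2] [17.6 23.6] [364 191] [386 207] ray [0.581  0.1421 0.1155] depth [0.5862 0.1384 0.1206]
pics/s5.npz [374.2 199.3] [17.8 25.1] [362 191] [386 207] ray [0.5806 0.1408 0.1155] depth [0.5844 0.138  0.1199]
pics/s6.npz [375.5 183.4] [16.3 24.6] [366 176] [388 191] ray [0.5778 0.142  0.1601] depth [0.585  0.1401 0.165 ]
pics/s7.npz [225.4 260.4] [17.1 25.1] [213 252] [237 269] ray [ 0.5498 -0.2212  0.0883] depth [ 0.554  -0.2226  0.093 ]
```

>>> {"fn": "apply_moves", "kwargs": {"steps": [[0.5,0,0,-0.01,0],[0.5,0,0,-0.01,0],[0.5,0,0,-0.01,0],[0.5,0,0,0,0],[0.5,0,0,0,0]]}}

```text
time: 11.3
ee_pos: [0.554, -0.2224, 0.0298]
eef_rot: [0.094, 0.996, 0.0, -0.0]
ft_force: [0.2, 0.3, -0.2]
opening: 0.0598
```

```bash
python3 - <<'E'
from m import *
C=shot('scene','s8.png'); st=sense(); print(st['ee_pos'],st['ft_force'],st['opening'])
a=cv2.imread('pics/s8.png'); cv2.imwrite('pics/crop10.png',cv2.resize(a[235:305,185:269],(720,600),interpolation=cv2.INTER_CUBIC))
E
```

```text
[ 0.55413508 -0.22241816  0.03001404] [ 0.04219602  0.46717551 -0.99965695] 0.059617643731085156
```

View pics/crop10.png

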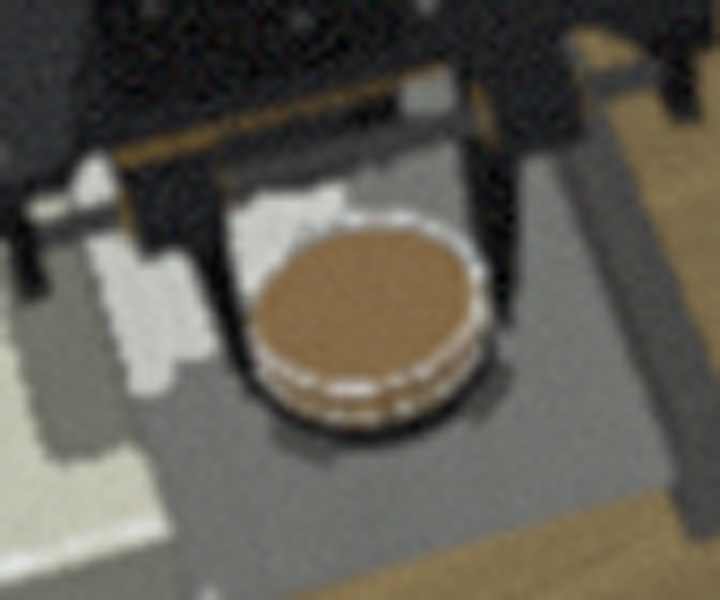

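```bash
python3 - <<'E'
from m import *
s=dict(np.load('pics/s8.npz'))
print('rim',ray(s,227.9,270.0,.062),'agar',ray(s,227.3,270.5,.0575),'nest',ray(s,228.25,276.14,.04))
E
```

```text
rim [ 0.55454172 -0.22083606  0.062     ] agar [ 0.55130141 -0.22128356  0.0575    ] nest [ 0.55214216 -0.22163462  0.04      ]
```

>>> {"fn": "apply_moves", "kwargs": {"steps": [[0.5,0,0,-0.002,0],[0.5,0,0,-0.002,0],[0.5,0,0,-0.0015,0],[0.5,0,0,-0.001,0],[0.5,0,0,0,0],[0.5,0,0,0,0]]}}

```text
time: 12.1
ee_pos: [0.554, -0.2224, 0.0234]
eef_rot: [0.094, 0.996, 0.0, 0.0]
ft_force: [-0.4, -0.5, -0.4]
opening: 0.0593
```

```bash
python3 - <<'E'
from m import *
C=shot('scene','s9.png'); st=sense(); print(st['ee_pos'],st['ft_force'],st['opening'])
a=cv2.imread('pics/s9.png'); cv2.imwrite('pics/crop11.png',cv2.resize(a[235:305,185:269],(720,600),interpolation=cv2.INTER_CUBIC))
w=cloud(C); print(np.nanmean(w[267:276,222:232,2]))
E
```

```text
[ 0.55402175 -0.22235764  0.02340747] [-0.49752271  0.91332213  0.20006367] 0.05972531444564154
0.055766245507258665
```

View pics/crop11.png

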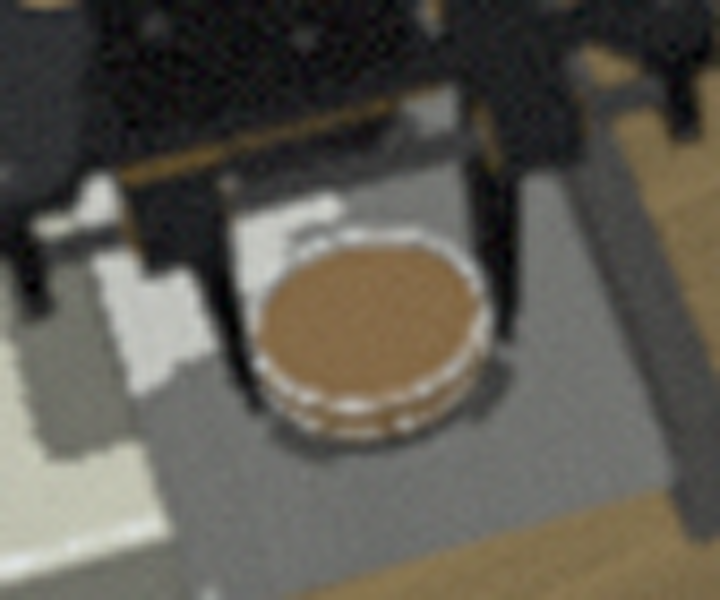

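>>> {"fn": "apply_moves", "kwargs": {"steps": [[0.5,0,0,-0.001,0],[0.5,0,0,-0.0005,0],[0.5,0,0,0,0],[0.37,0,0,0,0],[0.33,0,0,0,0],[0.28,0,0,0,0],[0.2,0,0,0,0],[0.2,0,0,0,0]]}}

```text
time: 13.15
ee_pos: [0.554, -0.2224, 0.0218]
eef_rot: [0.094, 0.996, 0.0, -0.0]
ft_force: [1.0, -0.2, -0.3]
opening: 0.0755
```

>>> {"fn": "apply_moves", "kwargs": {"steps": [[0.2,0,0,0.01,0],[0.2,0,0,0.02,0],[0.2,0,0,0.03,0],[0.2,0,0,0.04,0],[0.2,0.003,0.04,0.03,0.8],[0.2,0.003,0.045,0.008,0.8],[0.2,0.003,0.045,0,0],[0.2,0.003,0.045,0,0],[0.2,0.003,0.045,0,0],[0.2,0.003,0.045,0,0]]}}

```text
time: 14.4
ee_pos: [0.572, 0.0441, 0.1607]
eef_rot: [0.08, 0.997, 0.0, 0.0]
ft_force: [0.3, -0.4, -0.3]
opening: 0.0761
```

```bash
python3 - <<'E'
from m import *
C=shot('scene','s10.png');T=shot('top','t10.png'); st=sense(); print(st['ee_pos'],st['ft_force'],st['opening'])
a=cv2.imread('pics/s10.png');b=cv2.imread('pics/t10.png'); cv2.imwrite('pics/crop12.png',np.vstack([np.hstack([cv2.resize(a[230:300,180:264],(400,300),interpolation=cv2.INTER_CUBIC),cv2.resize(b[235:335,350:470],(400,300),interpolation=cv2.INTER_CUBIC)]),cv2.resize(a[150:250,300:500],(800,300))]))
w=cloud(C); print(np.nanmean(w[267:276,222:232,2]))
E
```

```text
[0.57188696 0.04609996 0.16062824] [ 0.01719817 -0.69452705 -0.3006679 ] 0.0764700321902139
0.05472418160864439
```

View pics/crop12.png

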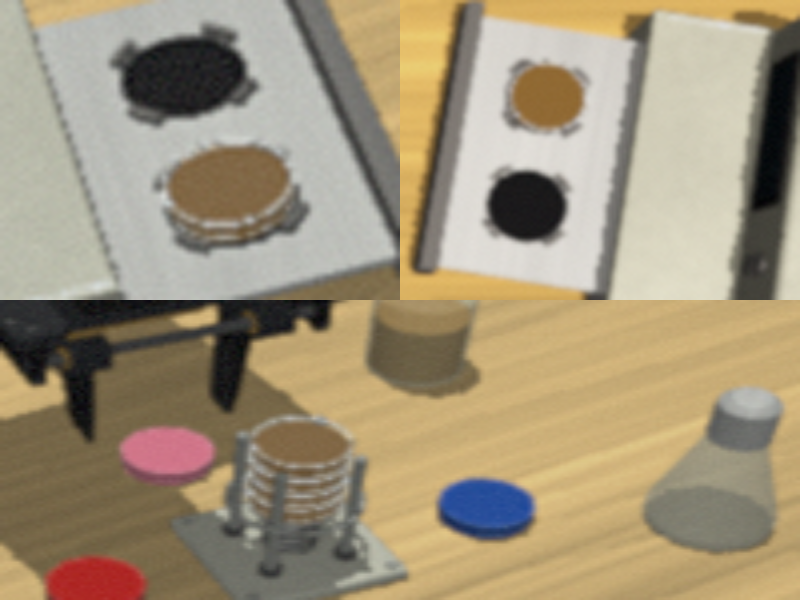

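The picture shows dish 1 lying in the nest between the stops at (228,271), and four dishes left in the dispenser. Next I'll measure the seat and the new stack top.

```bash
python3 - <<'E'
from m import *
C=dict(np.load('pics/s10.npz'));T=dict(np.load('pics/t10.npz'))
H=hsv(T); m=(H[...,0]>8)&(H[...,0]<24)&(H[...,2]<165)&(H[...,1]>120); m[:250]=0;m[285:]=0;m[:,:378]=0;m[:,410:]=0
c=cv2.convexHull(blob(T,m,(393,265))); el=cv2.fitEllipse(c); print(el, ray(T,*el[0],.0495),'nest .5542 -.2220')
w=cloud(C); mm=np.zeros((480,640),np.uint8); cv2.ellipse(mm,(375,197),(8,5),0,0,360,1,-1); z=w[mm>0]; print('dish2 lid',np.nanmean(z,0),np.nanstd(z[:,2]), C['frame'][197,375])
mm*=0; cv2.ellipse(mm,(228,271),(8,5),0,0,360,1,-1); z=w[mm>0]; print('dish1 lid',np.nanmean(z,0))
f=C['frame']; print([tuple(f[v,375]) for v in range(184,210)])
E
```

```text
((393.7794189453125, 266.70294189453125), (19.05704116821289, 20.019603729248047), 129.84320068359375) [ 0.5544838  -0.22254372  0.0495    ] nest .5542 -.2220
dish2 lid [0.58020615 0.14272529 0.12109405] 0.0016966390148498167 [131 106  74]
dish1 lid [ 0.55119855 -0.21992557  0.05480754]
[(np.uint8(203), np.uint8(174), np.uint8(121)), (np.uint8(181), np.uint8(157), np.uint8(109)), (np.uint8(141), np.uint8(123), np.uint8(84)), (np.uint8(118), np.uint8(103), np.uint8(74)), (np.uint8(132), np.uint8(122), np.uint8(103)), (np.uint8(160), np.uint8(153), np.uint8(142)), (np.uint8(150), np.uint8(135), np.uint8(109)), (np.uint8(131), np.uint8(104), np.uint8(72)), (np.uint8(127), np.uint8(101), np.uint8(69)), (np.uint8(128), np.uint8(101), np.uint8(66)), (np.uint8(131), np.uint8(103), np.uint8(70)), (np.uint8(129), np.uint8(105), np.uint8(70)), (np.uint8(128), np.uint8(101), np.uint8(68)), (np.uint8(131), np.uint8(106), np.uint8(74)), (np.uint8(130), np.uint8(105), np.uint8(73)), (np.uint8(127), np.uint8(102), np.uint8(69)), (np.uint8(133), np.uint8(107), np.uint8(72)), (np.uint8(127), np.uint8(101), np.uint8(66)), (np.uint8(128), np.uint8(102), np.uint8(68)), (np.uint8(129), np.uint8(102), np.uint8(69)), (np.uint8(142), np.uint8(120), np.uint8(94)), (np.uint8(148), np.uint8(135), np.uint8(114)), (np.uint8(112), np.uint8(95), np.uint8(74)), (np.uint8(104), np.uint8(81), np.uint8(49)), (np.uint8(107), np.uint8(90), np.uint8(63)), (np.uint8(132), np.uint8(124), np.uint8(111))]
```

>>> {"fn": "apply_moves", "kwargs": {"steps": [[0.2,0.003,0.045,0,0],[0.2,0.003,0.035,0,0],[0.2,0.002,0.012,0,0],[0.2,0,0,0,0],[0.2,0,0,0,0]]}}

```text
time: 15.12
ee_pos: [0.58, 0.1335, 0.1599]
eef_rot: [0.08, 0.997, -0.0, -0.0]
ft_force: [0.2, 0.3, -0.3]
opening: 0.076
```

>>> {"fn": "apply_moves", "kwargs": {"steps": [[0.2,0.001,0.0091,0,0],[0.2,0,0,-0.02,0],[0.2,0,0,-0.02,0],[0.2,0,0,-0.015,0],[0.2,0,0,-0.01,0],[0.2,0,0,-0.005,0],[0.2,0,0,0,0],[0.2,0,0,0,0]]}}

```text
time: 16.12
ee_pos: [0.5812, 0.1438, 0.0904]
eef_rot: [0.08, 0.997, 0.0, 0.0]
ft_force: [-0.8, -0.3, 0.9]
opening: 0.0761
```

```bash
python3 - <<'E'
from m import *
C=shot('scene','s11.png'); st=sense(); print(st['ee_pos'],st['ft_force'],st['opening'])
a=cv2.imread('pics/s11.png'); cv2.imwrite('pics/crop13.png',cv2.resize(a[170:240,330:414],(720,600),interpolation=cv2.INTER_CUBIC))
E
```

```text
[0.58121652 0.14376907 0.09036392] [0.35868149 0.14858361 0.05381169] 0.07605368390121618
```

View pics/crop13.png

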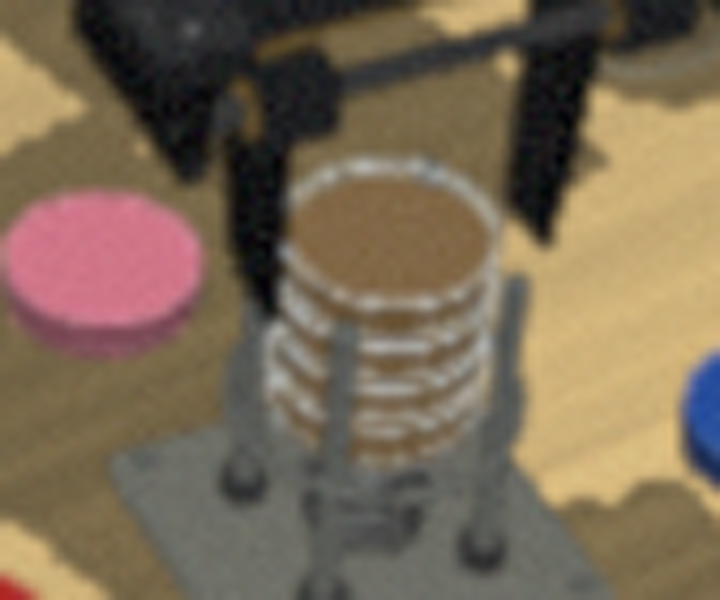

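>>> {"fn": "apply_moves", "kwargs": {"steps": [[0.2,0,-0.001,-0.0024,0],[0.2,0,0,0,0],[0.3,0,0,0,0],[0.42,0,0,0,0],[0.5,0,0,0,0],[0.5,0,0,0,0],[0.5,0,0,0,0]], "force": 10}}

```text
time: 17.05
ee_pos: [0.581, 0.1428, 0.0875]
eef_rot: [0.08, 0.997, 0.0, 0.0]
ft_force: [0.1, -0.5, 0.6]
opening: 0.06
```

>>> {"fn": "apply_moves", "kwargs": {"steps": [[0.5,0,0,0.003,0],[0.5,0,0,0.005,0],[0.5,0,0,0.007,0],[0.5,0,0,0.01,0],[0.5,0,0,0.01,0],[0.5,0,0,0.01,0],[0.5,0,0,0,0],[0.5,0,0,0,0]]}}

```text
time: 18.05
ee_pos: [0.5808, 0.1427, 0.1323]
eef_rot: [0.08, 0.997, 0.0, -0.0]
ft_force: [-0.4, -0.4, -0.6]
opening: 0.0594
```

```bash
python3 - <<'E'
from m import *
C=shot('scene','s12.png'); st=sense(); print(st['ee_pos'],st['ft_force'],st['opening'])
a=cv2.imread('pics/s12.png'); cv2.imwrite('pics/crop14.png',cv2.resize(a[140:240,320:440],(720,600),interpolation=cv2.INTER_CUBIC))
E
```

```text
[0.58077848 0.14271546 0.13213568] [-0.33305877  1.01173436 -0.84305146] 0.059470940730024825
```

View pics/crop14.png

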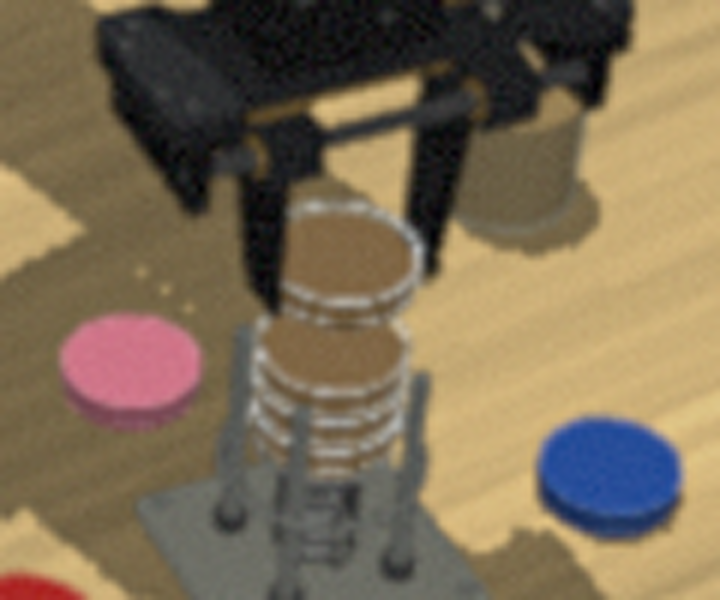

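>>> {"fn": "apply_moves", "kwargs": {"steps": [[0.5,0,0,0.015,0],[0.5,0,0,0.013,0],[0.5,-0.005,-0.015,0,-0.8],[0.5,-0.01,-0.03,0,-0.8],[0.5,-0.013,-0.038,0,0],[0.5,-0.013,-0.038,0,0],[0.5,-0.013,-0.038,0,0],[0.5,-0.013,-0.038,0,0],[0.5,-0.013,-0.038,0,0],[0.5,-0.013,-0.038,0,0]]}}

```text
time: 19.35
ee_pos: [0.4867, -0.1319, 0.1605]
eef_rot: [0.094, 0.996, 0.0, -0.0]
ft_force: [-0.1, 0.7, -0.4]
opening: 0.0596
```

>>> {"fn": "apply_moves", "kwargs": {"steps": [[0.5,-0.013,-0.038,0,0],[0.5,-0.008,-0.025,0,0],[0.5,-0.003,-0.012,0,0],[0.5,0,0,-0.02,0],[0.5,0,0,-0.03,0],[0.5,0,0,-0.03,0],[0.5,0,0,-0.02,0],[0.5,0,0,0,0],[0.5,0,0,0,0]]}}

```text
time: 20.48
ee_pos: [0.4643, -0.2053, 0.0611]
eef_rot: [0.094, 0.996, -0.0, 0.0]
ft_force: [0.3, -0.6, -0.2]
opening: 0.0594
```

>>> {"fn": "apply_moves", "kwargs": {"steps": [[0.5,-0.0007,0.0004,-0.01,0],[0.5,0,0,-0.01,0],[0.5,0,0,-0.011,0],[0.5,0,0,0,0],[0.5,0,0,0,0]]}}

```text
time: 21.1
ee_pos: [0.4633, -0.2049, 0.0294]
eef_rot: [0.094, 0.996, 0.0, -0.0]
ft_force: [-0.6, -0.2, -1.1]
opening: 0.0598
```

```bash
python3 - <<'E'
from m import *
C=shot('scene','s13.png'); st=sense(); print(st['ee_pos'],st['ft_force'],st['opening'])
a=cv2.imread('pics/s13.png'); cv2.imwrite('pics/crop15.png',cv2.resize(a[215:285,175:259],(720,600),interpolation=cv2.INTER_CUBIC))
E
```

```text
[ 0.46339499 -0.20493641  0.02957727] [-0.79210419 -0.26428535 -0.09884199] 0.0598317418905758
```

View pics/crop15.png

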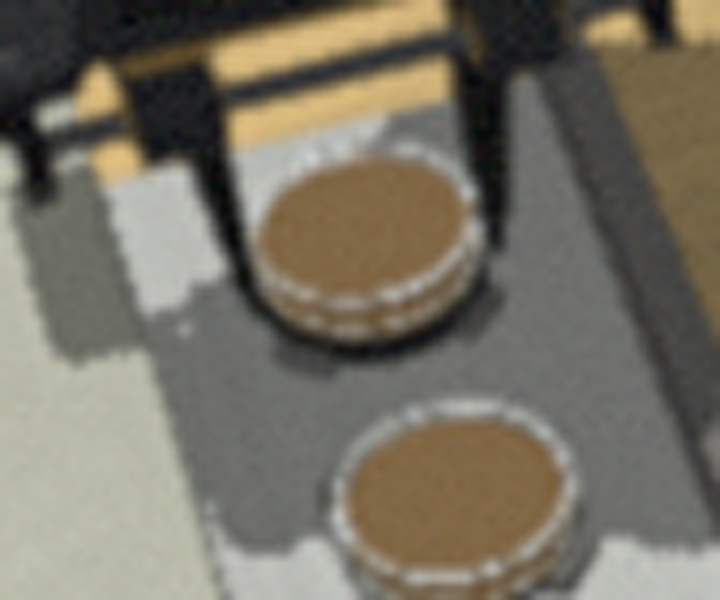

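The same picture as the first dish: it hangs centred just above the nest. Now down to 0.022, release and retreat.

>>> {"fn": "apply_moves", "kwargs": {"steps": [[0.5,0,0,-0.002,0],[0.5,0,0,-0.002,0],[0.5,0,0,-0.0015,0],[0.5,0,0,-0.001,0],[0.5,0,0,-0.001,0],[0.5,0,0,0,0],[0.5,0,0,0,0]]}}

```text
time: 22.02
ee_pos: [0.4633, -0.2049, 0.022]
eef_rot: [0.094, 0.996, 0.0, 0.0]
ft_force: [0.4, 0.1, -0.8]
opening: 0.0597
```

>>> {"fn": "apply_moves", "kwargs": {"steps": [[0.37,0,0,0,0],[0.33,0,0,0,0],[0.28,0,0,0,0],[0.2,0,0,0,0],[0.2,0,0,0,0],[0.2,0,0,0.01,0],[0.2,0,0,0.02,0],[0.2,0,0,0.03,0],[0.2,0,0,0.04,0],[0.2,0,0,0.03,0]]}}

```text
time: 23.28
ee_pos: [0.4634, -0.2049, 0.1542]
eef_rot: [0.094, 0.996, -0.0, 0.001]
ft_force: [0.1, 0.1, -0.9]
opening: 0.0763
```

>>> {"fn": "apply_moves", "kwargs": {"steps": [[0.5,0.022,0.035,0,0],[0.8,0.022,0.035,0,0],[1,0.022,0.035,0,0],[1,0,0,0,0],[1,0,0,0,0]]}}

```text
time: 23.9
ee_pos: [0.529, -0.1, 0.1523]
eef_rot: [0.093, 0.996, -0.0, 0.0]
ft_force: [-0.5, -0.7, -0.3]
opening: 0.0316
```

```bash
python3 - <<'E'
from m import *
C=shot('scene','s14.png');T=shot('top','t14.png'); st=sense(); print(st['ee_pos'],st['ft_force'],st['opening'])
a=cv2.imread('pics/s14.png');b=cv2.imread('pics/t14.png'); cv2.imwrite('pics/crop16.png',np.hstack([cv2.resize(a[190:310,150:290],(400,343),interpolation=cv2.INTER_CUBIC),cv2.resize(b[225:345,340:480],(400,343),interpolation=cv2.INTER_CUBIC)]))
w=cloud(C)
for p in((228,271),(218,242)):
    mm=np.zeros((480,640),np.uint8); cv2.ellipse(mm,p,(7,4),0,0,360,1,-1); z=w[mm>0]; print('lid',np.nanmean(z,0))
wt=cloud(T)
# panel: points at z .06-.07 
for ww in (w,wt):
    k=(abs(ww[...,2]-.068)<.004)&(abs(ww[...,0]-.52)<.12)&(abs(ww[...,1]+.15)<.05); P=ww[k]; f=np.array([.187,.982]); print(len(P),np.percentile(P[:,:2]@f,[5,50,95]) if len(P) else '')
print('expected outer', np.array([.5226,-.1406])@f, 'case front', )
E
```

```text
[ 0.52881898 -0.10061611  0.15218193] [ 0.14579443 -0.27522953  0.120994  ] 0.023494497388750882
lid [ 0.55113347 -0.21975994  0.05481743]
lid [ 0.46038465 -0.20155954  0.05478879]
478 [-0.05437905 -0.04825803 -0.04186075]
0 
expected outer -0.04034300000000002 case front
```

View pics/crop16.png

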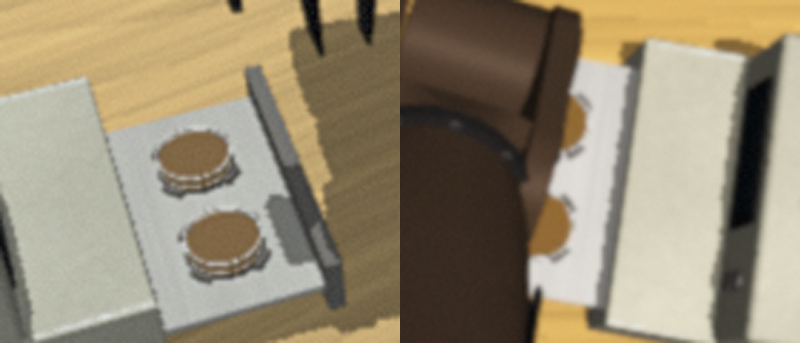

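```bash
python3 - <<'E'
from m import *
f=np.array([.187,.982])
for n in ('pics/scene0.npz','pics/top0.npz'):
    w=cloud(dict(np.load(n))); k=(abs(w[...,2]-.09)<.003)&(abs(w[...,0]-.50)<.08)&(w[...,1]<-.2)&(w[...,1]>-.45); P=w[k]; s=P[:,:2]@f; h,e=np.histogram(s,bins=np.arange(-.36,-.1,.01)); print(h,e[0],np.percentile(s,[1,50,97,99]))
E
```

```text
[  0   0   0   0   0   0   0   0   0 130 268 261 264 261 264 260 254 255
  67   0   0   0   0   0   0] -0.36 [-0.26410199 -0.22151617 -0.1800352  -0.17817506]
[  0   0   0   0   0   0   0   0   0 168 187 175 192 202 193 200 194 191
  60   0   0   0   0   0   0] -0.36 [-0.26777483 -0.22203045 -0.17961537 -0.1780583 ]
```

>>> {"fn": "apply_moves", "kwargs": {"steps": [[1,0,0,-0.03,0],[1,0,0,-0.04,0],[1,0,0,-0.04,0],[1,0,0,-0.02,0],[1,0,0,0,0],[1,0,0,0,0]]}}

```text
time: 24.75
ee_pos: [0.5295, -0.1005, 0.0228]
eef_rot: [0.094, 0.996, -0.0, 0.0]
ft_force: [0.5, 0.2, 0.3]
opening: 0.0005
```

>>> {"fn": "apply_moves", "kwargs": {"steps": [[1,-0.0015,-0.008,0,0],[1,-0.0015,-0.008,0,0],[1,-0.001,-0.004,0,0],[1,-0.0006,-0.003,0,0],[1,-0.0006,-0.003,0,0],[1,-0.0006,-0.003,0,0],[1,-0.0006,-0.003,0,0],[1,-0.0009,-0.005,0,0],[1,-0.0009,-0.005,0,0],[1,-0.0009,-0.005,0,0]]}}

```text
time: 26.0
ee_pos: [0.52, -0.1471, 0.0219]
eef_rot: [0.094, 0.996, 0.0, -0.0]
ft_force: [-0.2, 2.0, -0.5]
opening: 0.0005
```

```bash
python3 - <<'E'
from m import *
C=shot('scene','s15.png'); st=sense(); print(st['ee_pos'],st['ft_force'],st['ee_pos'][:2]@np.array([.187,.982]))
a=cv2.imread('pics/s15.png'); cv2.imwrite('pics/crop17.png',cv2.resize(a[190:310,150:290],(700,600),interpolation=cv2.INTER_CUBIC))
E
```

```text
[ 0.52000857 -0.14766175  0.02192186] [ 0.01780262  0.07289832 -0.07520319] -0.047762231714614425
```

View pics/crop17.png

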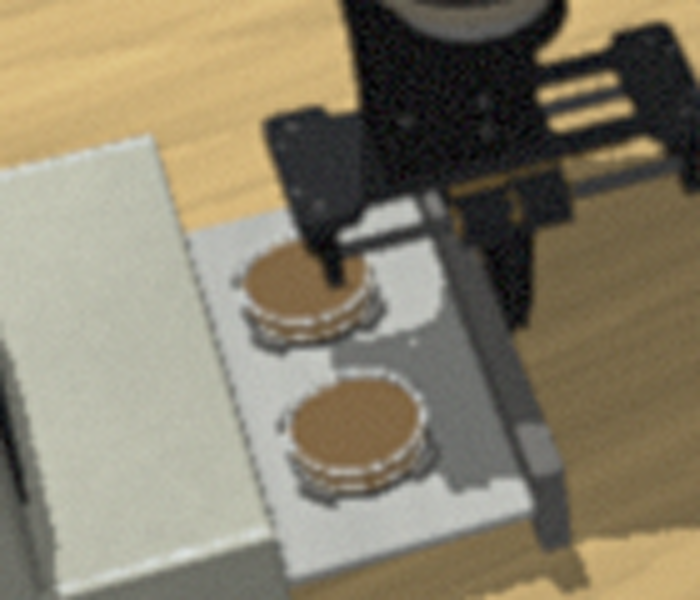

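```bash
python3 - <<'E'
from m import *
C=dict(np.load('pics/s15.npz')); w=cloud(C)
for v in range(236,249,2): print(v,w[v,215:220,2].round(3))
E
```

```text
236 [0.154 0.157 0.155 0.155 0.042]
238 [0.15  0.151 0.15  0.14  0.14 ]
240 [0.145 0.145 0.146 0.14  0.139]
242 [0.14  0.14  0.138 0.139 0.057]
244 [0.138 0.134 0.133 0.13  0.055]
246 [0.131 0.124 0.127 0.125 0.057]
248 [0.051 0.056 0.056 0.053 0.055]
```

```bash
python3 - <<'E'
from m import *
C=dict(np.load('pics/s15.npz')); w=cloud(C); f=np.array([.187,.982])
k=(w[...,2]>.115)&(w[...,1]>-.24)&(w[...,0]>.45)&(w[...,0]<.62)&(C['frame'].max(2)<70)
P=w[k]; s=P[:,:2]@f; i=np.argsort(s)[:10]; print(P[i].round(3),s[i].round(3))
wt=cloud(dict(np.load('pics/top0.npz'))); k=(wt[...,2]>.15)&(wt[...,1]<-.25)&(wt[...,1]>-.6)&(wt[...,0]>.4)&(wt[...,0]<.62); s=wt[k][:,:2]@f; print('housing',np.percentile(s,[95,99,99.8]))
E
```

```text
[[ 0.49  -0.232  0.165]
 [ 0.526 -0.238  0.167]
 [ 0.497 -0.233  0.163]
 [ 0.516 -0.236  0.166]
 [ 0.532 -0.239  0.164]
 [ 0.506 -0.234  0.165]
 [ 0.536 -0.24   0.159]
 [ 0.478 -0.228  0.165]
 [ 0.486 -0.23   0.164]
 [ 0.494 -0.231  0.163]] [-0.136 -0.136 -0.136 -0.135 -0.135 -0.135 -0.135 -0.135 -0.135 -0.135]
housing [-0.26746549 -0.26360441 -0.26275281]
```

>>> {"fn": "apply_moves", "kwargs": {"steps": [[1,-0.0013,-0.007,0,0],[1,-0.0018,-0.0095,0,0],[1,-0.0018,-0.0095,0,0],[1,-0.0018,-0.0095,0,0],[1,-0.0018,-0.0095,0,0],[1,-0.0018,-0.0095,0,0],[1,-0.0018,-0.0095,0,0],[1,-0.0018,-0.0095,0,0],[1,-0.0018,-0.0095,0,0],[1,-0.0013,-0.007,0,0]]}}

```text
time: 27.3
ee_pos: [0.503, -0.2375, 0.0219]
eef_rot: [0.094, 0.996, 0.0, -0.0]
ft_force: [-1.7, 2.3, 0.9]
opening: 0.0005
```

>>> {"fn": "apply_moves", "kwargs": {"steps": [[1,-0.0009,-0.005,0,0],[1,-0.0006,-0.003,0,0],[1,0,0,0,0]]}}

```text
time: 27.68
ee_pos: [0.502, -0.2452, 0.0221]
eef_rot: [0.094, 0.996, -0.0, 0.0]
ft_force: [0.6, 0.0, -0.3]
opening: 0.0005
```

```bash
python3 - <<'E'
from m import *
C=shot('scene','s16.png'); st=sense(); print(st['ee_pos'],st['ft_force'],st['ee_pos'][:2]@np.array([.187,.982]))
a=cv2.imread('pics/s16.png'); cv2.imwrite('pics/crop18.png',cv2.resize(a[190:310,130:270],(700,600),interpolation=cv2.INTER_CUBIC))
E
```

```text
[ 0.50197293 -0.24507847  0.02205766] [-0.36060228  0.26962008 -0.19276275] -0.14679812134628512
```

View pics/crop18.png

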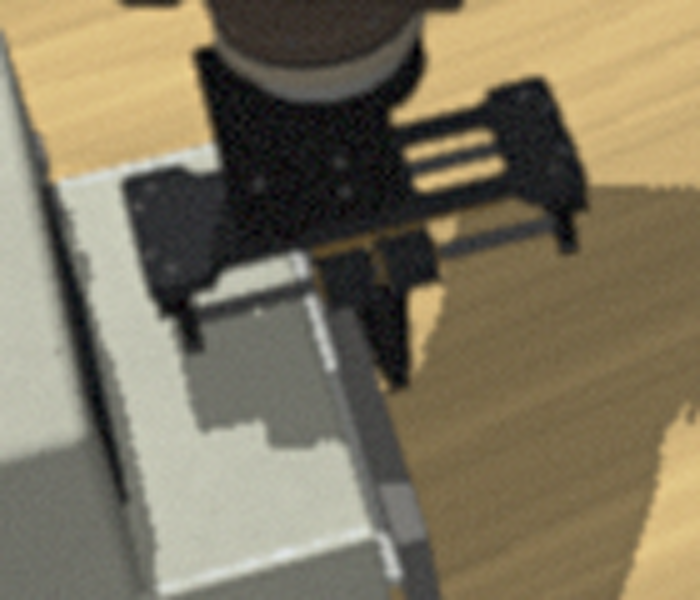

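>>> {"fn": "apply_moves", "kwargs": {"steps": [[1,-0.0004,-0.002,0,0],[1,-0.0004,-0.002,0,0],[1,-0.0004,-0.002,0,0],[1,-0.0004,-0.002,0,0],[1,-0.0003,-0.0015,0,0]]}}

```text
time: 28.35
ee_pos: [0.4998, -0.2545, 0.022]
eef_rot: [0.094, 0.996, 0.0, 0.0]
ft_force: [1.3, 1.5, 0.8]
opening: 0.0004
```

>>> {"fn": "apply_moves", "kwargs": {"steps": [[1,-0.0002,-0.0015,0,0],[1,0,-0.001,0,0]]}}

```text
time: 28.6
ee_pos: [0.4994, -0.2569, 0.022]
eef_rot: [0.094, 0.996, 0.0, -0.0]
ft_force: [0.4, 1.2, 1.9]
opening: 0.0004
```

>>> {"fn": "apply_moves", "kwargs": {"steps": [[1,-0.0002,-0.001,0,0],[1,0,0,0,0]]}}

```text
time: 28.85
ee_pos: [0.4993, -0.2579, 0.0219]
eef_rot: [0.094, 0.996, 0.0, -0.0]
ft_force: [0.2, 0.1, 0.9]
opening: 0.0004
```

```bash
python3 - <<'E'
from m import *
C=shot('scene','s17.png'); st=sense(); print(st['ee_pos'],st['ft_force'],st['ee_pos'][:2]@np.array([.187,.982]))
a=cv2.imread('pics/s17.png'); cv2.imwrite('pics/crop19.png',cv2.resize(a[190:310,130:270],(700,600),interpolation=cv2.INTER_CUBIC))
E
```

```text
[ 0.49928464 -0.25791232  0.02190615] [-0.03550712  0.2724073   0.56579892] -0.15990366725809915
```

View pics/crop19.png

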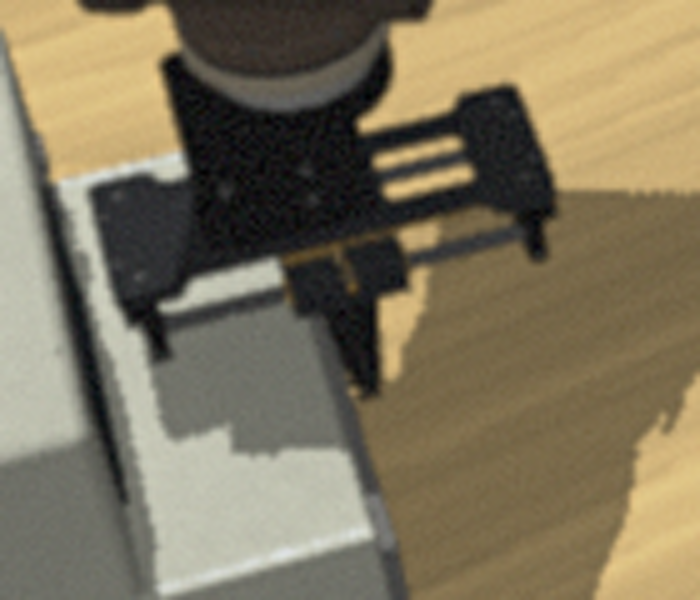

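>>> {"fn": "apply_moves", "kwargs": {"steps": [[1,-0.0002,-0.001,0,0],[1,-0.0002,-0.001,0,0]]}}

```text
time: 29.15
ee_pos: [0.4989, -0.2598, 0.0219]
eef_rot: [0.094, 0.996, 0.0, -0.0]
ft_force: [-0.0, 1.8, 0.8]
opening: 0.0006
```

>>> {"fn": "apply_moves", "kwargs": {"steps": [[1,-0.0002,-0.001,0,0],[1,-0.0002,-0.001,0,0]]}}

```text
time: 29.4
ee_pos: [0.4985, -0.2619, 0.0219]
eef_rot: [0.094, 0.996, 0.0, -0.0]
ft_force: [-0.2, 1.7, 0.4]
opening: 0.0003
```

>>> {"fn": "apply_moves", "kwargs": {"steps": [[1,-0.0002,-0.001,0,0],[1,-0.0002,-0.001,0,0]]}}

```text
time: 29.65
ee_pos: [0.4983, -0.2624, 0.0219]
eef_rot: [0.094, 0.996, 0.001, -0.0]
ft_force: [7.2, 18.2, 2.8]
opening: 0.0004
```

```bash
python3 - <<'E'
from m import *
f=np.array([.187,.982])
C=shot('scene','s18.png'); st=sense(); print(st['ee_pos'],st['ft_force'],st['ee_pos'][:2]@f)
a=cv2.imread('pics/s18.png'); cv2.imwrite('pics/crop20.png',cv2.resize(a[240:310,170:254],(720,600),interpolation=cv2.INTER_CUBIC))
w=cloud(C); k=(abs(w[...,2]-.068)<.003)&(abs(w[...,0]-.52)<.13)&(w[...,1]<-.13)&(w[...,1]>-.35); P=w[k]; print(len(P),np.percentile(P[:,:2]@f,[5,50,95]))
E
```

```text
[ 0.49835437 -0.26230069  0.02190665] [ 4.96476032 13.71891828  2.61622359] -0.16438700938669867
135 [-0.22395834 -0.17562339 -0.16380027]
```

View pics/crop20.png

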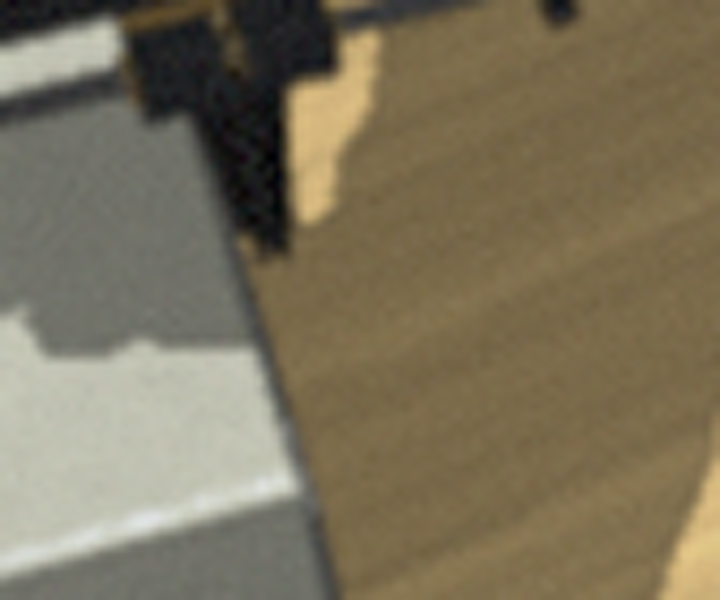

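The force rose to 18 N as it hit the stop, and only a thin strip of panel remains proud, so the drawer is shut. Back off and check.

>>> {"fn": "apply_moves", "kwargs": {"steps": [[1,0.0009,0.005,0,0],[1,0.002,0.01,0,0],[1,0.004,0.02,0,0],[1,0.006,0.03,0.02,0],[1,0.006,0.03,0.04,0],[1,0,0,0.05,0],[1,-0.04,0.02,0.05,0],[1,-0.04,0.03,0,0],[1,-0.04,0.03,0,0],[1,0,0,0,0]]}}

```text
time: 30.95
ee_pos: [0.3974, -0.0879, 0.1789]
eef_rot: [0.093, 0.996, 0.0, -0.0]
ft_force: [0.3, 0.1, 0.6]
opening: 0.0005
```

```bash
python3 - <<'E'
from m import *
f=np.array([.187,.982])
C=shot('scene','s19.png');T=shot('top','t19.png'); st=sense(); print(st['ee_pos'],st['ft_force'],st['joint_velocities'].round(3))
a=cv2.imread('pics/s19.png');b=cv2.imread('pics/t19.png'); cv2.imwrite('pics/crop21.png',np.vstack([np.hstack([cv2.resize(a[210:320,150:290],(400,314),interpolation=cv2.INTER_CUBIC),cv2.resize(b[225:345,340:480],(400,314),interpolation=cv2.INTER_CUBIC)]),cv2.resize(a[140:230,320:520],(720,286))[:, :].copy() if 0 else cv2.resize(a[140:310,300:520],(800,286))]))
w=cloud(T); P=w[235:345,345:420].reshape(-1,3)
for z in (.068,): 
    k=(abs(P[:,2]-z)<.006); print(k.sum(), np.percentile(P[k][:,:2]@f,[5,50,95]) if k.any() else '')
w=cloud(C); mm=np.zeros((480,640),np.uint8); cv2.ellipse(mm,(375,197),(8,5),0,0,360,1,-1); z=w[mm>0]; print('dish3 lid',np.nanmean(z,0))
# dark panel strip in top view: darkest runs along a row
g=cv2.cvtColor(T['frame'],cv2.COLOR_RGB2GRAY)
for v in (260,285,310):
    r=g[v,395:430].astype(int); print(v,r)
E
```

```text
[ 0.4002202  -0.08974004  0.17897567] [ 0.05779715 -0.10508033 -0.02018872] [-0.014  0.025 -0.024 -0.001  0.003 -0.004]
195 [-0.17925749 -0.17577048 -0.17304929]
dish3 lid [0.58073028 0.14233688 0.12159381]
260 [169 166 165 165 164 166 166 167 166 167 166 165 167 167 166 167 166 161
 137 102  81  60  38  35  47  57  60  83 131 172 182 186 188 187 187]
285 [183 182 183 182 183 184 183 180 177 177 176 176 176 169 144 110  92  73
  41  23  38  71  80  79 116 162 182 187 189 188 188 188 187 188 189]
310 [ 43  45  44  46  44  44  44  55  95 141 160 140 104  79  53  37  40  61
  69  67  94 146 180 189 189 192 192 193 191 192 196 194 193 193 195]
```

View pics/crop21.png

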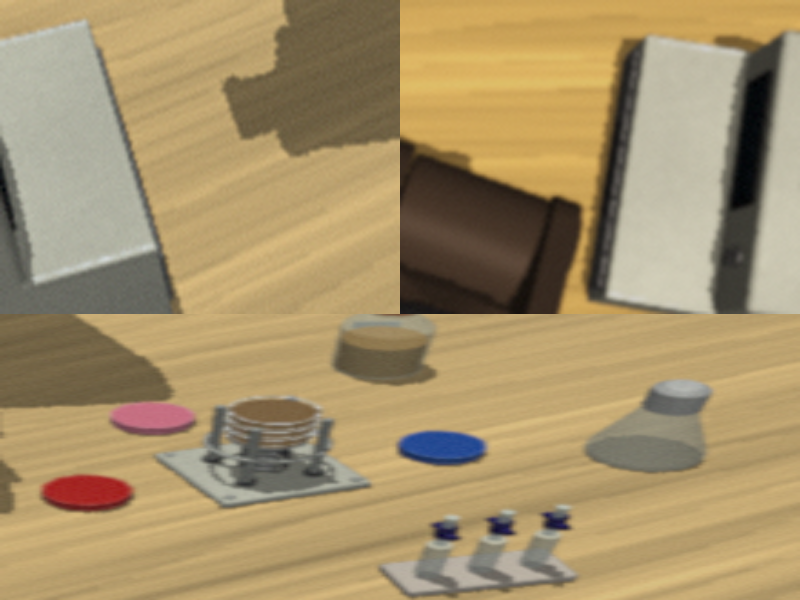

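>>> {"fn": "apply_moves", "kwargs": {"steps": [[1,0,0,0,0],[1,0,0,0,0],[1,0,0,0,0]]}}

```text
time: 31.42
ee_pos: [0.4, -0.0904, 0.1783]
eef_rot: [0.094, 0.996, 0.0, -0.0]
ft_force: [0.0, 0.5, -0.2]
opening: 0.0006
```

```bash
python3 -c "
from h import *
print(sense()['ft_force'],sense()['joint_velocities'].round(3)); job_done()"
```

```text
[ 0.03604401  0.54149511 -0.19574137] [ 0.    -0.005  0.002 -0.     0.002 -0.002]
the job is handed in; nothing more can be done
```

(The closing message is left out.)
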